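Wedge a stone slab tight in the sloping carving block

TASK

Take the wooden wedge from its stand, set it loosely, tip first, into the slot beside the stone slab on the sloping block, and let go of it. Then tap the wedge down along the slot with the closed fingertips until it locks tight, so that the slab is clamped and stays pressed against the sprung fence, pushing it back about 2 mm. Do not disturb the cup, the rough stone or the hammer.

Things in the scene. Friction and masses are not known exactly. Their poses are not given: they have to be found in the camera images.
- wedge_head (a point): Centre of the wedge's head, the place to grip: a straight-sided 20 mm block, 24 mm thick along y, 30 mm broad along x. z points from tip to top: the top face is 10 mm above this point, the tip 70 mm below. The face towards +y is flat all the way down, 12 mm from this point; the face towards -y tapers 1 in 5 below the head. Starts upright, 82 mm above the table.
- wedge: The wedge: pale wood with a thin steel plate on top, 80 mm tall, 30 mm broad, tip 12 mm thick (y 0 to +12 mm from wedge_head), about 70 g. Origin at its underside, 70 mm below wedge_head and 3 mm to +y of it; same axes.
- stand: Brown wooden block, 90 x 80 x 42 mm, fixed, with a 30 mm deep pocket in which the wedge stands tip down at the start. Origin under its centre.
- slot (a point): Centre of the slot's mouth. z points out of the slot, 30 degrees from vertical, leaning back to the robot; x up the slope; y from the slot to the slab. Slot 35 mm long (x) between end walls that rise to the mouth, 67 mm deep, open to the slab. The cheek on its -y side is 8.8 mm from this point, 1 in 5 nearer below, as the wedge tapers. The wedge goes in with its flat (+y) face to the slab.
- jig: The sloping block, fixed: base board 170 x 170 x 10 mm, bed sloping up away from the robot at 30 degrees. Origin on the table under the bed. Put the wedge in 2 to 3 mm to -y of the slot's axis so that it clears the slab. Let go with wedge_head 46 mm above the slot point (along z), it slides down and stands loosely at 26 to 36 mm, leaning a little; tapped tight, at 10 to 22 mm.
- slab_mid (a point): Centre of the pale stone slab, 38 (x) x 56 (y) x 24 (z) mm with a small raised rosette on top; it lies loose and square on the sloping bed against a lip at its lower side, 0 to 2 mm from the fence, which is on its +y side. Its top is 10 mm below the level of the slot's mouth. Axes as those of slot.
- fence (a joint): Dark wooden fence bar on springs on the far (+y) side of the slab. 0 = not pushed back; grows to 0.004 m at its stop as the wedge drives the slab against it (spring 1.8 N per mm). A few presses of the fingertips along the slot with 15 to 18 N bring it to 2 to 3 mm, and the wedge then holds by friction.
- cup: Blue open cup, 77 mm across, 86 mm tall; origin under its centre. Leave it alone.
- rough_stone: Grey-green rough stone, 54 x 65 x 37 mm; origin under its centre. Leave it alone.
- hammer: Small hammer with a wooden handle lying on the table, 92 x 216 x 22 mm; origin under its centre. Leave it alone; it is not needed.
Not all that is in view belongs to the job. Leave any blue or yellow look-alike of the part that bears slab_mid alone.

How it is judged:
By the outcome, as a careful person would: the job done as asked, in the order asked, and still so for the second after the job is handed in, with the robot touching nothing.
It also fails if it takes over 45 s, if anything falls off the work surface, if the arm or the gripper's body presses on something with over 40 N, if the wrist force passes 120 N, or if a joint passes its speed limit or range.

ROBOT

A 6-joint arm with a two-finger parallel gripper is mounted at the origin on a cart in front of the work surface, level with it; the furniture and walls round the work are solid. World frame = base frame: x ahead of the robot, y to its left, z up, the work surface at z = 0. Lengths are in m, angles in rad, forces in N, time in s.
With the tool pointing down it reaches from about 0.425 to 0.95 m from the base axis. Payload 3.5 kg.
Tool frame: the origin (TCP) lies at the very end of the fingers, on their centre line; the grasp point (between the pads) lies 19 mm behind it (tcp_to_grasp is the distance from the TCP to the grasp point, in m); z points along the fingers, y is the direction in which the jaws open and shut (so a half turn about z gives the same grasp; the last joint's range is limited). The gripper opens to 85 mm and grips with 20 to 120 N. Pads are 22 mm wide; open, the fingers measure 114 mm over their backs; the gripper's body (76 mm by 85 mm) begins 54 mm behind the grasp point. The pads swing forward as they close: fully open they stand 13 mm farther back than shut.
Start: joints at [1.081, 0.286, 1.577, -0, 1.279, -0.15], TCP at [0.225, 0.636, 0.231] pointing down, gripper open.
Joint ranges: [-2.77, 2.77], [-0.9, 2.22], [0.21, 2.48], [-1.53, 4.67], [0.24, 2.81], [-2.84, 2.84]. Speed limits (rad/s): [2.79, 2.79, 3.14, 3.14, 3.14, 3.14].

INTERFACE

Orientations are given as a unit quaternion [x, y, z, w].
In Python, from plant import * gives the robot as it stands. The module is installed in compiled form; this text tells all that it offers.
- The arm moves only by the tool arm_command, never from a script. Its argument "steps" is a list of rows, each a list of 3 entries, a list of its own where there are three numbers: the turn, a rotation vector about the tool's x, y, z in rad, then the shift along the tool's x, y, z in m, then the gripper command: -1 is shut, 1 is fully open, values between are in proportion. A call has 1 to 12 rows; each row is the pose to reach, as a shift and turn from the pose measured when the call began, along the tool's axes at that moment; what a row does not reach only later rows make up. A row lasts 1/8 s, in which the tool goes at most 62.5 mm and 10.7 degrees, less where a joint would pass 70% of its speed; a pose out of reach is approached as far as the arm can. A call with a gripper value outside its range is refused whole. The fingers move at their own pace and stop on an object; "force" is the grip in N (left out, the last holds). Time passes only in rows, so rows that repeat a pose let the fingers close. It gives the time, the measured TCP pose, the force and the opening at its end, in the units of the state.
- get_state(): the state, without advancing time (a new reading comes with each control period).
- read_camera(name): name is "scene" or "side" or "wrist"; returns a dict with "frame" (420x560x3 uint8, red, green, blue), "vfov" (degrees; the focal length in pixels is half the picture's height over the tangent of half this angle, whatever the lens; pixels are square), "cx", "cy" (the principal point, pixels), "dist" ([k1, k2, p1, p2, k3] as OpenCV has them; the pictures are not rectified), "position" and "rotation" of the camera in the world; the wrist camera has in their place "mount" (4x4, takes a point from camera to tool coordinates, whose origin is the TCP and whose axes are the flange's). Camera axes: x right, y up, looking along -z (the intrinsics and any distortion apply to the point x, -y, -z); pixel columns grow to the right and rows downward; lengths in m; the calibration is good to about 2 mm. A picture is of the moment at which its call begins: read the wrist's pose just before it. There is no depth.
- sign_off(): hands the job in, once; it reports no verdict.
The state is a dict: "time": time; "qpos": joint angles; "dq": joint speeds; "joint_efforts": joint torques, N m; "eef_pos": TCP position; "tcp_rot": TCP orientation; "contact_force": force on the tool from outside, world axes, zero at the start; "wrist_torque": the same for the moment, N m; "opening": opening from 0.0 (shut) to 1.0 (fully open).
Only numpy, scipy, OpenCV 4.12 (cv2) and the standard library are available. Lean on these libraries where they do the work, as an engineer would, in place of code of your own. Each camera call takes 0.05 s, during which the arm holds its last target.

## Working session

There is one attempt and no reset: what is moved stays moved. The work goes in short steps, Python scripts to look and compute and a tool call to move; the robot and the scene stay as the last step left them, time stands still between calls to the robot, and variables do not carry over. Pictures are saved under pics/ and viewed, and the job is handed in when it is done.

Besides the shell and the picture viewer there is one more tool, called after "Call:" by a JSON object that holds its "api" and its "payload". arm_command: Moves the arm, as the interface text tells. Its arguments: {"type":"object","properties":{"steps":{"type":"array"},"force":{"type":"number"}},"required":["steps"]}

```bash
mkdir -p pics
python3 - <<'E'
from plant import *
import cv2,pickle
s=get_state();print(s)
for n in ["scene","side","wrist"]:
    c=read_camera(n);cv2.imwrite(f"pics/{n}0.png",c["frame"][:,:,::-1]);pickle.dump((s,c),open(f"{n}0.pkl","wb"))
    print(n,{k:v for k,v in c.items() if k!="frame"})
E
```

```text
{'time': 0.0, 'qpos': array([ 1.08104706e+00,  2.87186457e-01,  1.57821275e+00,  6.26862176e-06,
        1.27858670e+00, -1.50008303e-01]), 'dq': array([-0.00028747, -0.00020713,  0.00034447, -0.00015467,  0.00011418,
       -0.00134993]), 'joint_efforts': array([ 6.96307179e-04, -4.05990243e+01, -2.92621851e+01, -1.64907219e-04,
        5.86780894e-03, -1.08936706e-05]), 'eef_pos': array([0.22459661, 0.63582911, 0.22991396]), 'tcp_rot': array([ 1.69055467e-01,  9.85605812e-01, -1.13498366e-03, -3.79129574e-04]), 'contact_force': array([ 0.59338575, -0.36099607, -0.11778955]), 'wrist_torque': array([-0.05308169,  0.00281372,  0.02611237]), 'opening': 0.998096243295202}
scene {'vfov': 53.05813547139702, 'cx': 276.29072687735044, 'cy': 210.70711879831003, 'dist': array([-0.03317516,  0.        ,  0.        ,  0.        ,  0.        ]), 'position': array([-0.0117977 ,  0.38734753,  0.56339182]), 'rotation': array([-0.21403647,  0.42550327,  0.78620068, -0.39373069])}
side {'vfov': 56.40021705541753, 'cx': 280.60697218225175, 'cy': 221.17728495368013, 'dist': array([-0.05595757,  0.        ,  0.        ,  0.        ,  0.        ]), 'position': array([ 0.46105437, -0.78658245,  0.43775896]), 'rotation': array([ 0.52996952, -0.04489505, -0.04901312,  0.84540786])}
wrist {'vfov': 65.77334507288992, 'cx': 276.0373607852275, 'cy': 205.70003176946543, 'dist': array([0.02408508, 0.        , 0.        , 0.        , 0.        ]), 'mount': array([[ 3.76629741e-04,  9.47059968e-01,  3.21056499e-01,
         8.42759189e-02],
       [ 9.99999226e-01, -7.37418664e-04,  1.00216083e-03,
        -9.13335706e-04],
       [ 1.18585946e-03,  3.21055874e-01, -9.47059512e-01,
        -1.41748805e-01],
       [ 0.00000000e+00,  0.00000000e+00,  0.00000000e+00,
         1.00000000e+00]])}
```

View pics/scene0.png

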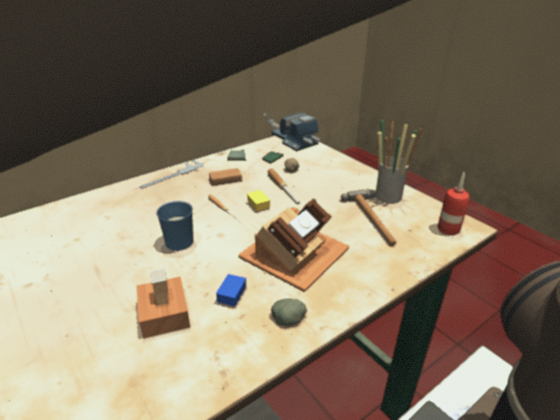

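View pics/side0.png

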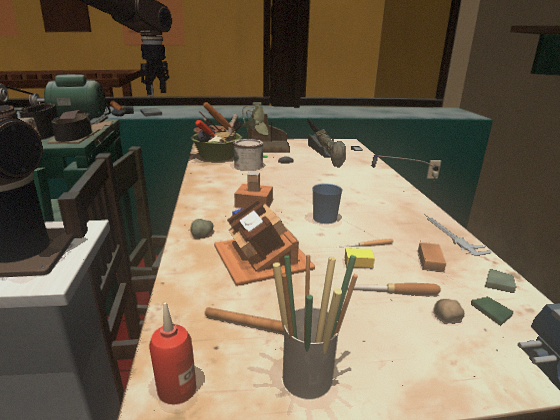

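View pics/wrist0.png

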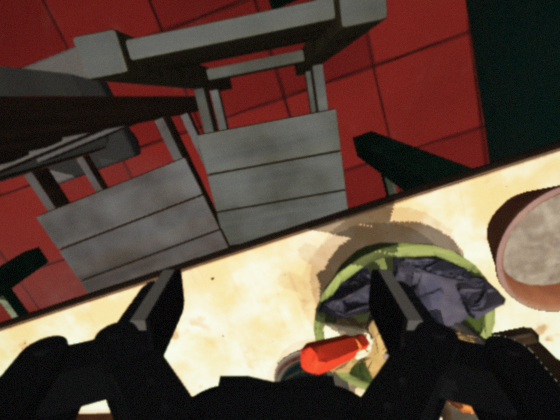

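The scene picture shows the stand and wedge at about (162,300), the jig with its pale slab at (305,225), the cup at (177,225), the stone at (289,311) and the hammer at (372,215). The blue block (231,290) and yellow block (258,201) are look-alikes. I'll enlarge these.

```bash
cat > h.py <<'E'
import numpy as np, cv2, pickle
from scipy.spatial.transform import Rotation as R
def K(c):
    f=c["frame"].shape[0]/2/np.tan(np.radians(c["vfov"]/2)); return np.array([[f,0,c["cx"]],[0,f,c["cy"]],[0,0,1]])
def campose(s,c):
    if "mount" in c:
        T=np.eye(4);T[:3,:3]=R.from_quat(s["tcp_rot"]).as_matrix();T[:3,3]=s["eef_pos"]
        return T@c["mount"]
    T=np.eye(4);T[:3,:3]=R.from_quat(c["rotation"]).as_matrix();T[:3,3]=c["position"];return T
F=np.diag([1,-1,-1.])
def proj(s,c,P):
    T=campose(s,c);Rw=F@T[:3,:3].T; t=-Rw@T[:3,3]
    return cv2.projectPoints(np.asarray(P,float).reshape(-1,3),cv2.Rodrigues(Rw)[0],t,K(c),c["dist"])[0].reshape(-1,2)
def ray(s,c,uv):
    T=campose(s,c);n=cv2.undistortPoints(np.asarray(uv,float).reshape(-1,1,2),K(c),c["dist"]).reshape(-1,2)
    d=np.c_[n,np.ones(len(n))]@F@T[:3,:3].T
    return T[:3,3],d
def onz(s,c,uv,z):
    o,d=ray(s,c,uv); return o+d*((z-o[2])/d[:,2])[:,None]
def crop(img,x0,y0,w,h,k,name):
    cv2.imwrite(name,cv2.resize(img[y0:y0+h,x0:x0+w,::-1],None,fx=k,fy=k,interpolation=cv2.INTER_CUBIC))
E
python3 - <<'E'
from h import *
s,c=pickle.load(open("scene0.pkl","rb"))
crop(c["frame"],130,260,66,80,7,"pics/stand_a.png")
crop(c["frame"],235,190,120,100,6,"pics/jig_a.png")
s2,c2=pickle.load(open("side0.pkl","rb"))
crop(c2["frame"],205,170,120,115,5,"pics/jig_b.png")
for n,uv in dict(stand=(162,290),jig=(295,250),hammer=(372,215),cup=(177,245),stone=(289,320)).items(): print(n,onz(s,c,[uv],0))
E
```

```text
stand [[0.58981266 0.2113709  0.        ]]
jig [[ 0.53316165 -0.06864123  0.        ]]
hammer [[ 0.52684495 -0.30249954  0.        ]]
cup [[0.70116587 0.12670281 0.        ]]
stone [[0.38597428 0.06350275 0.        ]]
```

View pics/stand_a.png

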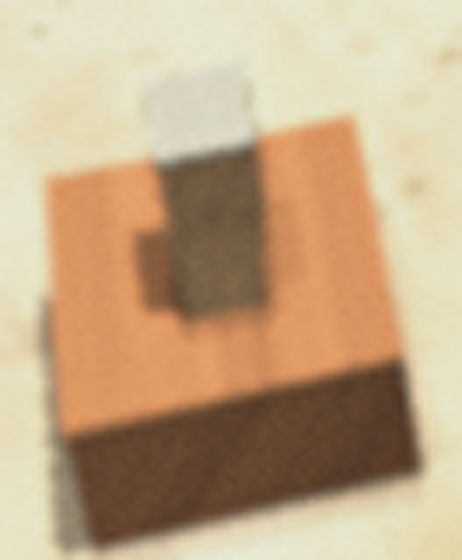

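View pics/jig_a.png

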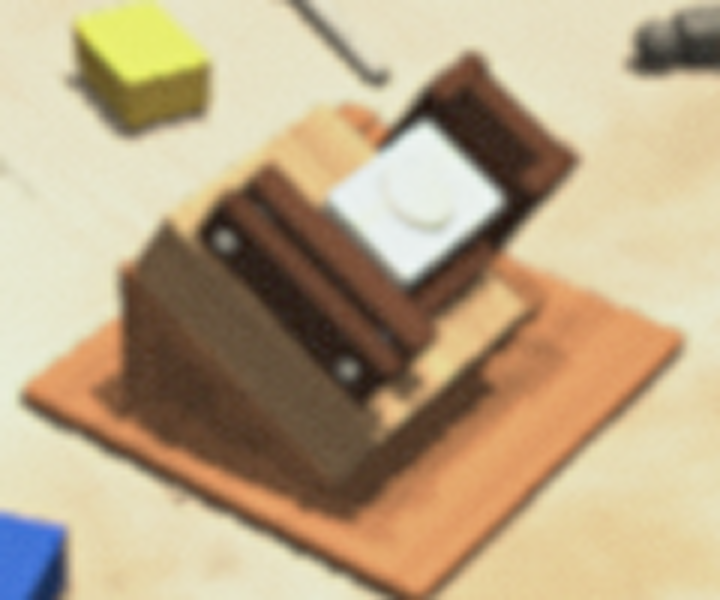

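View pics/jig_b.png

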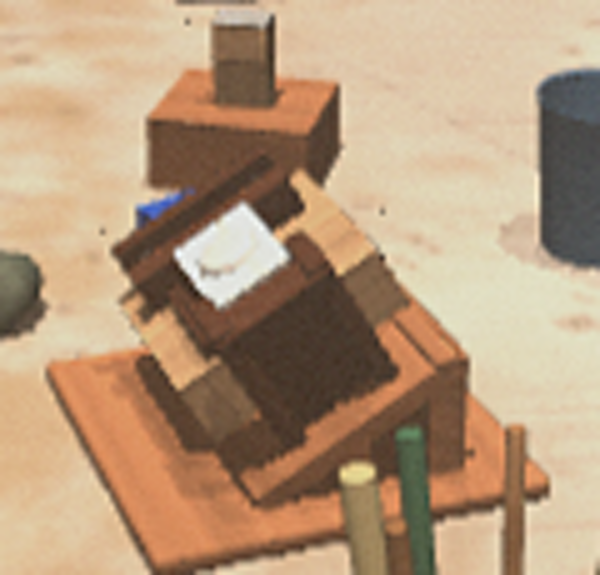

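The pale stone slab sits in the jig at scene (305,225). It is the only one that fits: the blue block (231,290) and yellow block (258,201) lie loose on the table. Up-slope runs to the upper left in this picture, so the bolted bar on the left is the fence and the slot is in the dark block at the upper right. Next I'll estimate rough poses.

Run:
```python
from h import *
s,c=pickle.load(open("scene0.pkl","rb"))
def p(pts,k,o,z):
    P=onz(s,c,np.array(pts)/k+np.array(o)-0.0,z);return P
S=p([(47,180),(355,118),(400,360),(70,432)],7,(130,260),.042)
print(S.round(4),S.mean(0));e=np.diff(np.r_[S,S[:1]],axis=0)
print([ (np.linalg.norm(v).round(4),np.degrees(np.arctan2(v[1],v[0])).round(1)) for v in e])
W=p([(145,85),(243,62),(258,138),(160,163)],7,(130,260),.092)
print(W.round(4),W.mean(0));e=np.diff(np.r_[W,W[:1]],axis=0)
print([ (np.linalg.norm(v).round(4),np.degrees(np.arctan2(v[1],v[0])).round(1)) for v in e])
B=p([(22,395),(420,598),(683,340)],6,(235,190),.010)
print(B.round(4),(B[0]+B[2])/2);e=np.diff(B,axis=0)
print([ (np.linalg.norm(v).round(4),np.degrees(np.arctan2(v[1],v[0])).round(1)) for v in e])
print(R.from_quat(s["tcp_rot"]).as_matrix().round(3))
```

```text
[[0.5823 0.2565 0.042 ]
 [0.5565 0.1825 0.042 ]
 [0.4724 0.2119 0.042 ]
 [0.4977 0.2839 0.042 ]] [0.52722168 0.23372362 0.042     ]
[(np.float64(0.0783), np.float64(-109.2)), (np.float64(0.0891), np.float64(160.7)), (np.float64(0.0763), np.float64(70.6)), (np.float64(0.0889), np.float64(-18.0))]
[[0.543  0.2376 0.092 ]
 [0.5366 0.2151 0.092 ]
 [0.5093 0.2236 0.092 ]
 [0.515  0.2456 0.092 ]] [0.52599127 0.23049366 0.092     ]
[(np.float64(0.0234), np.float64(-105.7)), (np.float64(0.0286), np.float64(162.7)), (np.float64(0.0227), np.float64(75.4)), (np.float64(0.029), np.float64(-16.0))]
[[ 0.5783  0.0449  0.01  ]
 [ 0.4196 -0.0008  0.01  ]
 [ 0.4634 -0.1594  0.01  ]] [ 0.52088226 -0.05726012  0.01      ]
[(np.float64(0.1652), np.float64(-163.9)), (np.float64(0.1646), np.float64(-74.5))]
[[-0.943  0.333 -0.001]
 [ 0.333  0.943 -0.002]
 [ 0.    -0.002 -1.   ]]
```

Stand x runs along about 162°/-18°, and jig x (up-slope) along about 16°. The wedge's taper is on the picture-left side, so its +y is at about -108°. Next I'll bring the wrist camera over the wedge.

```bash
cat >> h.py <<'E'
def rel(s,Rt,pt):
    R0=R.from_quat(s["tcp_rot"]); rv=(R0.inv()*R.from_matrix(Rt)).as_rotvec()
    sh=R0.inv().apply(np.asarray(pt)-s["eef_pos"])
    return rv,sh
def down(yaw,tilt=0):
    # tool x along heading yaw, z down, tilted so z leans forward along heading yaw by tilt
    c_,s_=np.cos(yaw),np.sin(yaw); x=np.array([c_,s_,0]); u=np.array([0,0,1.])
    X=x*np.cos(tilt)+u*np.sin(tilt); Z=-u*np.cos(tilt)+x*np.sin(tilt)
    return np.c_[X,np.cross(Z,X),Z]
E
python3 - <<'E'
from h import *; from plant import *
print(rel(get_state(),down(np.radians(162)),[.526,.2305,.2]))
E
```

```text
(array([-0.00178958, -0.00028972, -0.02563435]), array([-0.41920909, -0.28180573,  0.03065373]))
```

Call:
{"api": "arm_command", "payload": {"steps": [[[0, 0, 0], [-0.05, -0.034, 0.0], 1], [[0, 0, 0], [-0.1, -0.068, 0.0], 1], [[0, 0, 0], [-0.15, -0.1, 0.0], 1], [[0, 0, 0], [-0.2, -0.135, 0.0], 1], [[0, 0, -0.01], [-0.25, -0.168, 0.0], 1], [[0, 0, -0.02], [-0.3, -0.2, 0.01], 1], [[0, 0, -0.026], [-0.35, -0.235, 0.02], 1], [[0, 0, -0.026], [-0.39, -0.262, 0.03], 1], [[0, 0, -0.026], [-0.419, -0.282, 0.03], 1], [[0, 0, -0.026], [-0.419, -0.282, 0.03], 1]]}}

```text
time: 1.4
eef_pos: [0.5267, 0.2284, 0.2001]
tcp_rot: [0.158, 0.987, -0.001, -0.001]
contact_force: [-0.9, 0.4, -0.3]
opening: 0.999
```

```bash
cat > snap.py <<'E'
import sys
from h import *; from plant import *
n=sys.argv[1]
for cam in sys.argv[2:]:
    s=get_state();c=read_camera(cam);pickle.dump((s,c),open(f"{cam}{n}.pkl","wb"));cv2.imwrite(f"pics/{cam}{n}.png",c["frame"][:,:,::-1])
print(s["time"],s["eef_pos"],s["tcp_rot"],s["qpos"].round(3),s["contact_force"].round(2),s["opening"])
E
python3 snap.py 1 wrist
```

```text
1.4 [0.5266918  0.22840459 0.20011162] [ 1.58140711e-01  9.87415749e-01 -1.09986514e-03 -6.67440122e-04] [ 0.233  0.095  1.857 -0.002  1.192 -1.019] [-0.87  0.42 -0.34] 0.9991855617177599
```

View pics/wrist1.png

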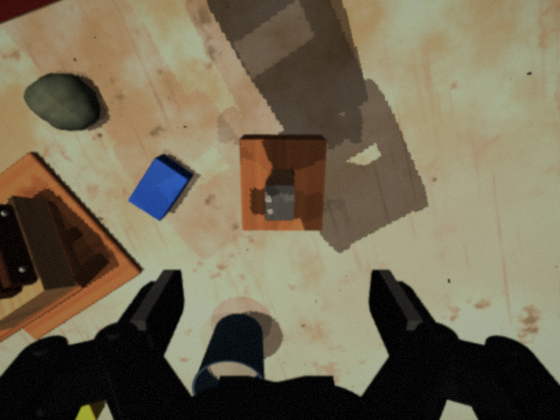

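Run:
```python
from h import *
s,c=pickle.load(open("wrist1.pkl","rb"))
f=c["frame"];crop(np.clip(f*1.6,0,255).astype('uint8'),230,125,110,115,6,"pics/wc1.png")
```

```text
(no output)
```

View pics/wc1.png

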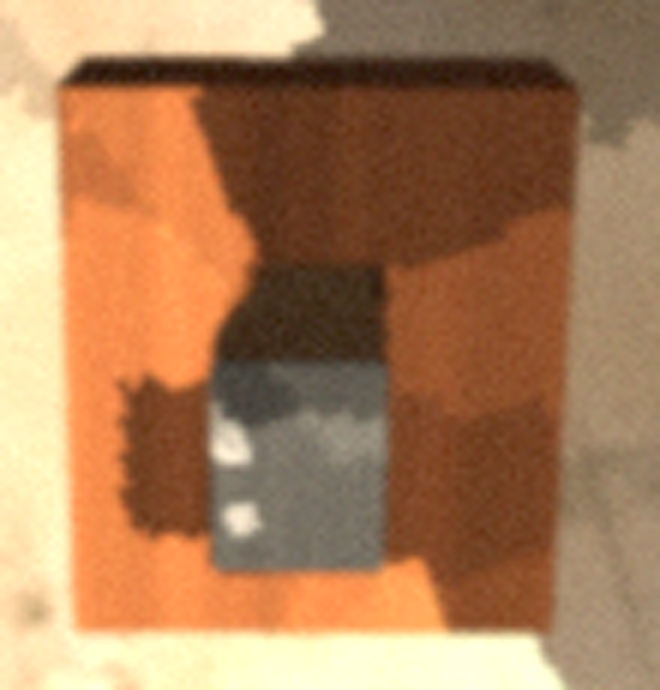

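The wrist picture shows the steel plate at full-image (265–294, 185–220), with a wedge face above it. The taper side looks ambiguous, so I'll overlay both orientations on both cameras.

```bash
cat >> h.py <<'E'
# wedge in wedge_head frame
WV=np.array([[x,y,z] for z,ys in ((.01,(-.012,.012)),(-.01,(-.012,.012)),(-.07,(0,.012))) for x in (-.015,.015) for y in ys])
WE=[(0,1),(1,3),(3,2),(2,0),(4,5),(5,7),(7,6),(6,4),(0,4),(1,5),(2,6),(3,7),(4,8),(5,9),(6,10),(7,11),(8,9),(9,11),(11,10),(10,8)]
def wire(img,s,c,V,E,T,o,k,col,zmin=-1):
    P=V@T[:3,:3].T+T[:3,3]
    for a,b in E:
        A,B=P[a],P[b]
        q=(proj(s,c,[A,B])+.5-np.array(o))*k
        cv2.line(img,tuple(int(v) for v in q[0]),tuple(int(v) for v in q[1]),col,1,cv2.LINE_AA)
def big(c,o,w,h,k,g=1):
    f=np.clip(c["frame"][o[1]:o[1]+h,o[0]:o[0]+w,::-1]*float(g),0,255).astype('uint8');return cv2.resize(f,None,fx=k,fy=k,interpolation=cv2.INTER_CUBIC)
def TT(yaw,p):
    T=np.eye(4);T[:3,:3]=R.from_euler('z',yaw).as_matrix();T[:3,3]=p;return T
E
python3 - <<'E'
from h import *
s,c=pickle.load(open("wrist1.pkl","rb"))
q=lambda pts:np.array(pts)/6+np.array([230,125])-.5+.08
for pts,z in (([(213,365),(386,362),(386,572),(213,572)],.092),([(62,88),(577,92),(553,632),(78,630)],.042)):
    P=onz(s,c,q(pts),z); print(P.round(4),P.mean(0).round(4))
    e=np.diff(np.r_[P,P[:1]],axis=0);print([(np.linalg.norm(v).round(4),np.degrees(np.arctan2(v[1],v[0])).round(1)) for v in e])
    if z>.05: H=P.mean(0)
H[2]=.082
sc,cc=pickle.load(open("scene0.pkl","rb"))
a=big(c,(230,125),110,115,5,1.6);b=big(cc,(130,260),66,80,7); b2=b.copy();a2=a.copy()
for im,ang,x,y in ((a,162,0,0),(a2,-18,0,0)): wire(im,s,c,WV,WE,TT(np.radians(ang),H),(230,125),5,(0,255,0))
for im,ang in ((b,162),(b2,-18)): wire(im,sc,cc,WV,WE,TT(np.radians(ang),H),(130,260),7,(0,255,0))
def pad(i,h): return cv2.copyMakeBorder(i,0,h-i.shape[0],0,0,cv2.BORDER_CONSTANT)
o=np.hstack([pad(a[:,:400],575),pad(a2[:,:400],575)]);cv2.imwrite("pics/ov1.png",o)
cv2.imwrite("pics/ov2.png",cv2.resize(np.hstack([b,b2]),(800,485)))
E
```

```text
[[0.5076 0.224  0.092 ]
 [0.5144 0.2459 0.092 ]
 [0.5429 0.2371 0.092 ]
 [0.5355 0.2145 0.092 ]] [0.5251 0.2304 0.092 ]
[(np.float64(0.0229), np.float64(72.9)), (np.float64(0.0298), np.float64(-17.2)), (np.float64(0.0238), np.float64(-108.1)), (np.float64(0.0294), np.float64(161.2))]
[[0.4716 0.2102 0.042 ]
 [0.4965 0.2843 0.042 ]
 [0.581  0.257  0.042 ]
 [0.5561 0.1819 0.042 ]] [0.5263 0.2333 0.042 ]
[(np.float64(0.0782), np.float64(71.4)), (np.float64(0.0888), np.float64(-17.9)), (np.float64(0.0791), np.float64(-108.3)), (np.float64(0.0891), np.float64(161.5))]
```

View pics/ov1.png

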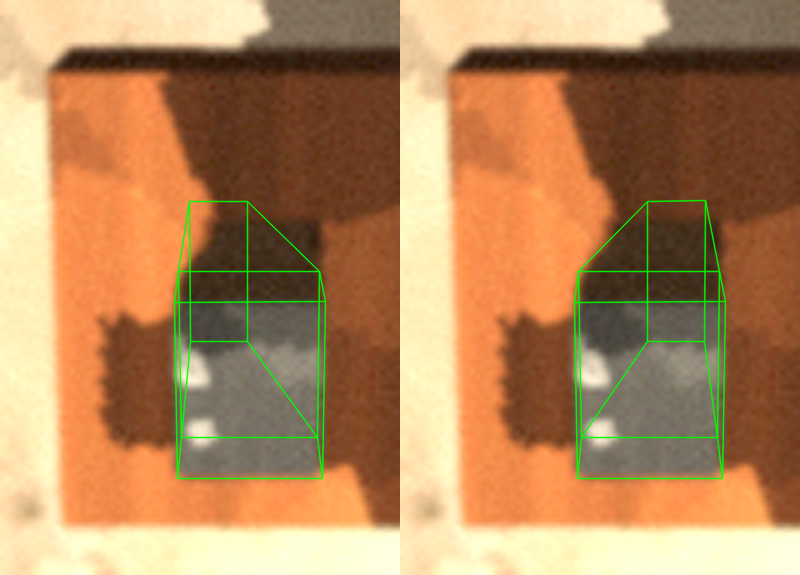

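View pics/ov2.png

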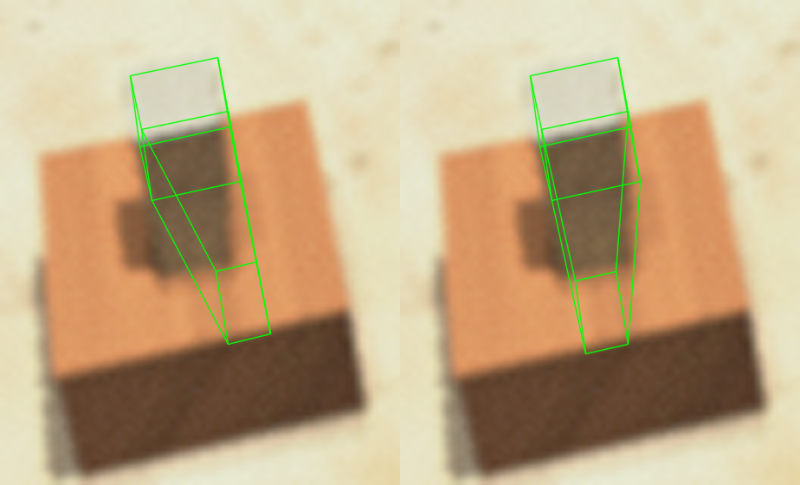

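The right-hand overlay fits in both views, so wedge x is at -18°, +y is at +72°, and the head is at (0.5253, 0.2304, 0.082). The stand centre agrees with this. Now I'll descend and grip along wedge y.

Call:
{"api": "arm_command", "payload": {"steps": [[[0, 0, 0], [0.002, 0.0015, 0.04], 1], [[0, 0, 0], [0.002, 0.0015, 0.08], 1], [[0, 0, 0], [0.002, 0.0015, 0.12], 1], [[0, 0, 0], [0.002, 0.0015, 0.137], 1], [[0, 0, 0], [0.002, 0.0015, 0.137], 1], [[0, 0, 0], [0.002, 0.0015, 0.137], -1], [[0, 0, 0], [0.002, 0.0015, 0.137], -1], [[0, 0, 0], [0.002, 0.0015, 0.137], -1], [[0, 0, 0], [0.002, 0.0015, 0.137], -1], [[0, 0, 0], [0.002, 0.0015, 0.137], -1], [[0, 0, 0], [0.002, 0.0015, 0.137], -1]], "force": 50}}

```text
time: 2.82
eef_pos: [0.525, 0.2316, 0.0643]
tcp_rot: [0.157, 0.988, -0.001, 0.0]
contact_force: [0.1, -0.2, 5.2]
opening: 0.272
```

```bash
python3 snap.py 2 wrist
```

```text
2.825 [0.5250418  0.23160063 0.06430762] [ 1.57403456e-01  9.87534234e-01 -5.36371342e-04  1.97795022e-05] [ 2.390e-01  2.630e-01  1.939e+00 -1.000e-03  9.400e-01 -1.015e+00] [ 0.13 -0.24  5.22] 0.27181770326263466
```

View pics/wrist2.png

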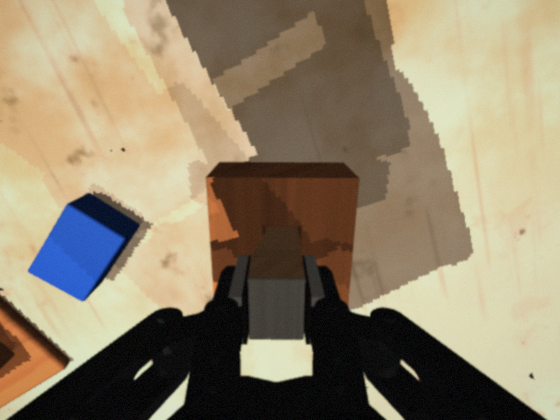

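Call:
{"api": "arm_command", "payload": {"steps": [[[0, 0, 0], [0, 0, -0.02], -1], [[0, 0, 0], [0, 0, -0.06], -1], [[0, 0, 0], [0, 0, -0.11], -1], [[0, 0, 0], [0, 0, -0.16], -1], [[0, 0, 0], [0, 0, -0.2], -1]]}}

```text
time: 3.5
eef_pos: [0.525, 0.2318, 0.2675]
tcp_rot: [0.157, 0.988, -0.0, 0.001]
contact_force: [0.5, 0.2, -0.6]
opening: 0.271
```

```bash
cat >> h.py <<'E'
def tri(obs):
    A=np.zeros((3,3));b=np.zeros(3)
    for s,c,uv in obs:
        o,d=ray(s,c,[uv]);d=d[0]/np.linalg.norm(d[0]);M=np.eye(3)-np.outer(d,d);A+=M;b+=M@o
    p=np.linalg.solve(A,b);return p
E
python3 - <<'E'
from h import *; from plant import *
a=pickle.load(open("scene0.pkl","rb"));b=pickle.load(open("side0.pkl","rb"))
f=lambda p,k,o:np.array(p)/k+np.array(o)-.45
A=[(430,120),(505,200),(405,285),(328,200)]  # xy corners scene: order: right-top, right-bot, left-bot, left-top
# scene: up-slope = upper-left ; +y = lower-left.  430,120: +x,-y ; 505,200: -x,-y ; 405,285: -x,+y ; 328,200: +x,+y
B=[(290,255),(225,308),(175,255),(245,202)]
# side view (from -y): right-> +x far.. 290,255:+x,-y ; 225,308:-x,-y ; 175,255:-x,+y ; 245,202:+x,+y
P=[]
for p,q in zip(A,B):
    u=f(p,6,(235,190));v=f(q,5,(205,170));X=tri([(*a,u),(*b,v)]);P.append(X);print(X.round(4),(proj(*a,X)-u).round(1),(proj(*b,X)-v).round(1))
P=np.array(P);print(P.mean(0));print([np.linalg.norm(v).round(4) for v in np.diff(np.r_[P,P[:1]],axis=0)])
x=P[0]-P[1]+P[3]-P[2];y=P[3]-P[0]+P[2]-P[1]
print(np.degrees(np.arctan2(x[1],x[0])),np.degrees(np.arcsin(x[2]/np.linalg.norm(x))),np.degrees(np.arctan2(y[1],y[0])),y[2])
s=get_state();print(s["eef_pos"],s["tcp_rot"],s["opening"])
E
```

```text
[ 0.5249 -0.088   0.1003] [[-0.  -0.1]] [[-0.1  0. ]]
[ 0.497  -0.0967  0.0809] [[-0.7 -0.7]] [[-0.8  0.6]]
[ 0.4804 -0.0407  0.079 ] [[-0.2 -0.2]] [[-0.2  0.2]]
[ 0.5105 -0.0327  0.0988] [[-0.2 -0.2]] [[-0.2  0.2]]
[ 0.50318246 -0.06453836  0.08977352]
[np.float64(0.035), np.float64(0.0585), np.float64(0.037), np.float64(0.0572)]
16.047101698634286 32.90880640374008 105.52923831307099 -0.003360019707543377
[0.52503358 0.23184244 0.2674513 ] [ 1.57401206e-01  9.87534201e-01 -1.09500039e-04  1.02434248e-03] 0.27130131919378553
```

The slab top centre triangulates to (0.503, -0.065, 0.090), with yaw 16°, slope about 30° and sizes of about 36×58 mm, which matches. The slot point should be near (0.509, -0.104, 0.099). I'll move to a viewing pose in the final orientation.

Run:
```python
from h import *; from plant import *
s=get_state()
print(rel(s,down(np.radians(196),-np.pi/6),[.50,-.105,.225]))
```

```text
(array([-0.15630806, -0.50587353, -0.5813592 ]), array([-0.08083643, -0.3279387 ,  0.0425829 ]))
```

Call:
{"api": "arm_command", "payload": {"steps": [[[0, 0, 0], [-0.01, -0.04, 0], -1], [[0, 0, 0], [-0.02, -0.09, 0], -1], [[-0.02, -0.06, -0.07], [-0.035, -0.14, 0], -1], [[-0.04, -0.13, -0.15], [-0.045, -0.19, 0], -1], [[-0.07, -0.23, -0.265], [-0.055, -0.24, 0.01], -1], [[-0.1, -0.33, -0.38], [-0.065, -0.28, 0.02], -1], [[-0.13, -0.42, -0.48], [-0.075, -0.31, 0.03], -1], [[-0.156, -0.506, -0.581], [-0.081, -0.328, 0.043], -1], [[-0.156, -0.506, -0.581], [-0.081, -0.328, 0.043], -1], [[-0.156, -0.506, -0.581], [-0.081, -0.328, 0.043], -1]]}}

```text
time: 4.75
eef_pos: [0.4994, -0.1055, 0.2243]
tcp_rot: [-0.134, 0.957, 0.036, 0.256]
contact_force: [0.0, 0.3, -0.5]
opening: 0.269
```

```bash
python3 snap.py 3 side scene wrist; python3 -c "
from h import *
s,c=pickle.load(open('wrist3.pkl','rb'));print((R.from_quat(s['tcp_rot']).as_matrix()).round(3))"
```

```text
4.85 [ 0.50018142 -0.10490767  0.22518526] [-0.13440958  0.95650121  0.0357527   0.25643956] [-0.603 -0.313  2.243  0.505  0.924 -2.702] [-0.33  0.32 -0.12] 0.27412562288786946
[[-0.832 -0.275  0.481]
 [-0.239  0.961  0.137]
 [-0.5   -0.001 -0.866]]
```

View pics/wrist3.png

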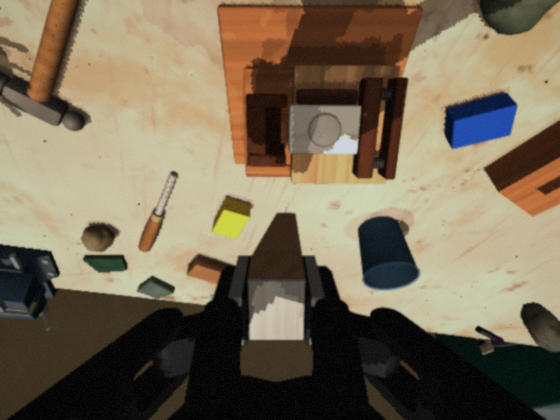

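View pics/scene3.png

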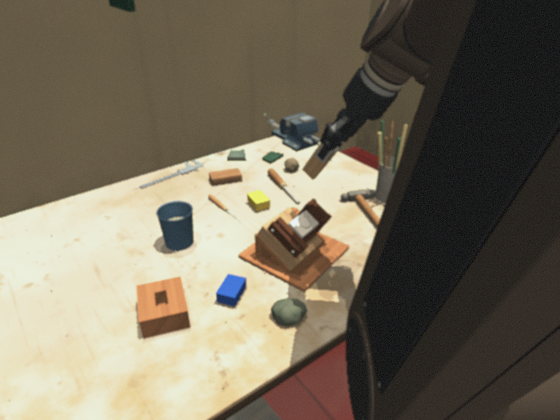

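The wrist view is good: the slot mouth (dark) is at about (267,135) and the slab at (325,130). Joint 6 is near its limit (-2.70 of -2.84), so before descending I'll fit the arm kinematics to predict it at the goal. I'll also measure the slot.

```bash
cat > kin.py <<'E'
from h import *
from scipy.optimize import least_squares
S=[pickle.load(open(f,"rb"))[0] for f in ("wrist0.pkl","wrist1.pkl","wrist2.pkl","side3.pkl","wrist3.pkl")]
def fk(p,q):
    h,L1,L2,d,off,r0=p
    a=q[1]+q[2]
    Rw=R.from_euler('z',q[0])*R.from_euler('y',a)*R.from_euler('z',q[3])*R.from_euler('y',q[4])*R.from_euler('z',q[5])
    v=np.array([r0+L1*np.sin(q[1])+L2*np.sin(a),off,h+L1*np.cos(q[1])+L2*np.cos(a)])
    Z=Rw.apply([0,0,1]); return R.from_euler('z',q[0]).apply(v)+d*Z, Rw
f=lambda p:np.concatenate([fk(p,s["qpos"])[0]-s["eef_pos"] for s in S])
best=least_squares(f,[.2,.4,.4,.3,.1,0]);P0=best.x
C=[ (fk(P0,s["qpos"])[1].inv()*R.from_quat(s["tcp_rot"])).as_rotvec() for s in S]
if __name__=="__main__":
    print(P0.round(4),abs(best.fun).max());print(np.round(C,3))
Cc=R.from_rotvec(C[0])
def ik(Rt,pt,q0):
    g=lambda q:np.concatenate([(fk(P0,q)[0]-pt)*5,((fk(P0,q)[1]*Cc).inv()*R.from_matrix(Rt)).as_rotvec()])
    r=least_squares(g,q0);return r.x,r.cost
E
python3 kin.py
python3 - <<'E'
from kin import *
s=S[-1]
for pt in ([.50,-.105,.225],[.4955,-.108,.18],[.4955,-.108,.123]):
    print(ik(down(np.radians(196),-np.pi/6),pt,s["qpos"]))
    print(ik(down(np.radians(196),-np.pi/6)@np.diag([-1,-1,1]),pt,s["qpos"]+[0,0,0,0,0,3.14]))
s,c=pickle.load(open("wrist3.pkl","rb"))
cv2.imwrite("pics/w3a.png",big(c,(225,70),185,130,4,1.7))
E
```

```text
[ 0.2234  0.4398  0.5714  0.2486  0.101  -0.007 ] 0.003367229290555329
[[-0.     0.     1.571]
 [-0.    -0.     1.571]
 [-0.    -0.     1.571]
 [-0.    -0.     1.571]
 [ 0.    -0.     1.571]]
(array([-0.60276117, -0.31256877,  2.24410154,  0.50509209,  0.92351528,
       -2.70332275]), np.float64(1.0762582421439505e-24))
(array([-0.60276117, -0.31256877,  2.24410154,  0.50509209,  0.92351528,
        0.43826991]), np.float64(8.877900389023627e-25))
(array([-0.61564648, -0.2683241 ,  2.2963533 ,  0.54808024,  0.84599215,
       -2.77920271]), np.float64(2.5719341011088095e-19))
(array([-0.61564648, -0.2683241 ,  2.2963533 ,  0.54808024,  0.84599215,
        0.36238994]), np.float64(2.566521065555731e-19))
(array([-0.61564648, -0.17992477,  2.34069157,  0.62067723,  0.73515937,
       -2.88220179]), np.float64(5.525537270724514e-27))
(array([-0.61564648, -0.17992477,  2.34069157,  0.62067723,  0.73515937,
        0.25939087]), np.float64(6.071490690530024e-27))
```

View pics/w3a.png

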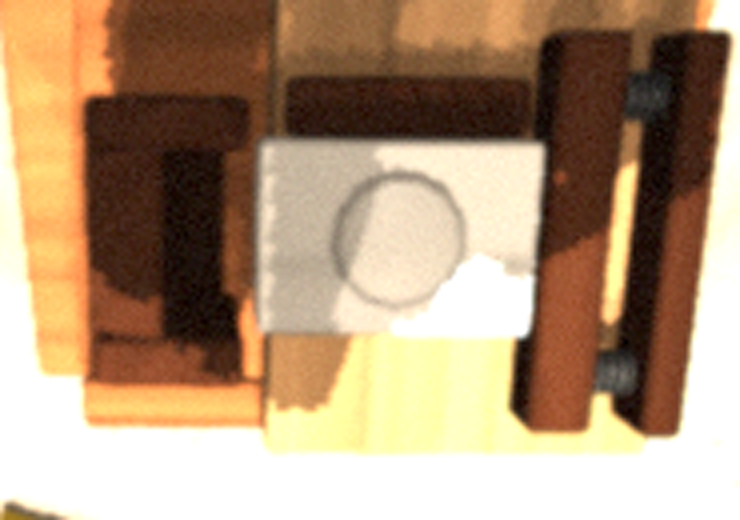

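Good that I checked: j6 would need -2.88, which is out of range. I'll put the wedge back in its stand and regrip it with the hand turned 180° (goal j6 ≈ +0.26). First I'll measure the slot from this picture. In the crop, the slab corners are (258,140), (545,143), (531,335), (258,334), and the cheek edge is at x≈162 with end-wall inner edges at y≈150 and 338.

Run:
```python
from h import *; from plant import *
from scipy.optimize import least_squares
a=pickle.load(open("scene0.pkl","rb"));b=pickle.load(open("side0.pkl","rb"));w=pickle.load(open("wrist3.pkl","rb"))
f=lambda p,k,o:np.array(p)/k+np.array(o)-.45
V=np.array([[1,-1],[-1,-1],[-1,1],[1,1]])*[.019,.028]; V=np.c_[V,[0]*4]
obs=[(a,f([(430,120),(505,200),(405,285),(328,200)],6,(235,190)),1.0),
     (b,f([(290,255),(225,308),(175,255),(245,202)],5,(205,170)),1.0),
     (w,f([(258,334),(258,140),(545,143),(531,335)],4,(225,70)),1.0)]
base=lambda yaw,t:np.c_[-down(yaw+np.pi,-t)[:,0],down(yaw+np.pi,-t)[:,1],-down(yaw+np.pi,-t)[:,2]]
def res(p,o):
    M=base(p[3],np.radians(30));P=V@M.T+p[:3]
    return np.concatenate([((proj(*i,P)-u)*wt).ravel() for i,u,wt in o])
for o in (obs,obs[:2],obs[2:],[obs[0],obs[2]]):
    r=least_squares(lambda p:res(p,o),[.503,-.0645,.09,.28]);print(r.x[:3].round(4),np.degrees(r.x[3]).round(2),r.fun.reshape(-1,4,2).round(1).tolist() if o is obs else abs(r.fun).max().round(2))
    if o is obs:p=r.x
np.save("slabtop.npy",p)
M=base(p[3],np.radians(30))
# slot features: intersect wrist rays with mouth plane (10mm above slab top), give coords in slab-top frame
for q in [(162,150),(162,338),(85,97),(85,382),(248,150),(248,382)]:
    o_,d=ray(*w,[f(q,4,(225,70))]);d=d[0]
    n=M[:,2];p0=p[:3]+.010*n;X=o_+d*((p0-o_)@n/(d@n));print(q,((X-p[:3])@M*1e3).round(1))
s=get_state();print(rel(s,down(np.radians(161.9)),[.525,.2317,.20]))
```

```text
[ 0.5011 -0.0647  0.0884] 15.91 [[[-0.4, 1.2], [0.4, 1.2], [1.4, 0.3], [0.5, 0.4]], [[-0.2, 0.9], [-2.8, 1.5], [-1.5, 0.6], [-0.8, 0.7]], [[-0.3, 1.2], [0.4, 1.3], [0.1, 0.5], [-0.5, 1.0]]]
[ 0.5032 -0.0645  0.0897] 15.86 1.76
[ 0.5005 -0.0648  0.0878] 15.91 0.5
[ 0.5005 -0.0648  0.0884] 15.69 1.54
(162, 150) [-18.4 -46.9  10. ]
(162, 338) [ 17.2 -47.2  10. ]
(85, 97) [-27.7 -61.1  10. ]
(85, 382) [ 26.1 -62.7  10. ]
(248, 150) [-18.4 -30.6  10. ]
(248, 382) [ 26. -30.  10.]
(array([0.15524812, 0.50852379, 0.58187761]), array([-0.08836118,  0.31659   ,  0.079994  ]))
```

Call:
{"api": "arm_command", "payload": {"steps": [[[0.01, 0.03, 0.03], [0, 0.02, -0.02], -1], [[0.025, 0.08, 0.09], [-0.01, 0.06, -0.02], -1], [[0.045, 0.15, 0.17], [-0.02, 0.1, -0.015], -1], [[0.07, 0.23, 0.265], [-0.035, 0.15, 0], -1], [[0.1, 0.32, 0.37], [-0.05, 0.2, 0.02], -1], [[0.125, 0.41, 0.47], [-0.065, 0.25, 0.04], -1], [[0.145, 0.48, 0.55], [-0.08, 0.295, 0.07], -1], [[0.155, 0.5085, 0.582], [-0.088, 0.3166, 0.08], -1], [[0.155, 0.5085, 0.582], [-0.088, 0.3166, 0.08], -1], [[0.155, 0.5085, 0.582], [-0.088, 0.3166, 0.08], -1]]}}

```text
time: 6.15
eef_pos: [0.5245, 0.2316, 0.2002]
tcp_rot: [0.157, 0.988, 0.0, 0.0]
contact_force: [0.2, -0.1, -0.5]
opening: 0.27
```

```bash
python3 snap.py 4 wrist; python3 -c "
from h import *
s,c=pickle.load(open('wrist4.pkl','rb'));s2,_=pickle.load(open('wrist2.pkl','rb'));print(rel(s,R.from_quat(s2['tcp_rot']).as_matrix(),[.5250,.2317,.066]))
cv2.imwrite('pics/w4a.png',big(c,(200,120),150,230,2.6,1.5))"
```

```text
6.15 [0.52453506 0.23160301 0.20019877] [1.56820287e-01 9.87627098e-01 6.86811757e-06 3.37351583e-04] [ 0.239  0.092  1.86  -0.     1.189 -1.017] [ 0.17 -0.07 -0.53] 0.27004695894149927
(array([0.00117303, 0.00045683, 0.00118067]), array([-0.00032289,  0.00022022,  0.13419904]))
```

View pics/w4a.png

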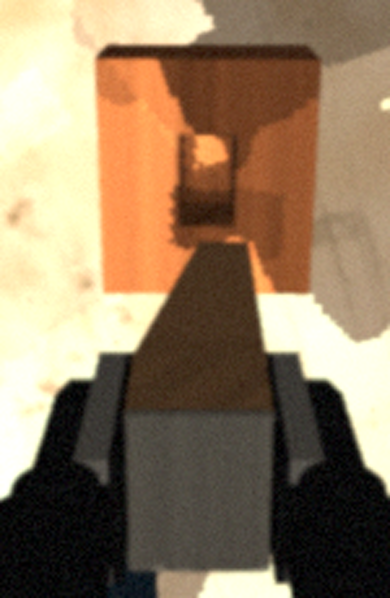

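Call:
{"api": "arm_command", "payload": {"steps": [[[0, 0, 0], [0, 0, 0.05], -1], [[0, 0, 0], [0, 0, 0.085], -1], [[0, 0, 0], [0, 0, 0.105], -1], [[0, 0, 0], [0, 0, 0.12], -1], [[0, 0, 0], [0, 0, 0.13], -1], [[0, 0, 0], [0, 0, 0.134], -1], [[0, 0, 0], [0, 0, 0.134], -1]]}}

```text
time: 7.08
eef_pos: [0.5251, 0.2313, 0.0669]
tcp_rot: [0.157, 0.988, 0.0, 0.001]
contact_force: [0.2, -0.4, -1.2]
opening: 0.277
```

Call:
{"api": "arm_command", "payload": {"steps": [[[0, 0, 0], [0, 0, 0], 0.8], [[0, 0, 0], [0, 0, 0], 0.8], [[0, 0, 0], [0, 0, 0], 0.8], [[0, 0, 0], [0, 0, -0.03], 0.8], [[0, 0, 0], [0, 0, -0.08], 0.8], [[0, 0, 0.18], [0, 0, -0.12], 0.8], [[0, 0, 0.36], [0, 0, -0.13], 0.8], [[0, 0, 0.54], [0, 0, -0.13], 0.8], [[0, 0, 0.72], [0, 0, -0.13], 0.8], [[0, 0, 0.9], [0, 0, -0.13], 0.8], [[0, 0, 1.08], [0, 0, -0.13], 0.8], [[0, 0, 1.26], [0, 0, -0.13], 0.8]]}}

```text
time: 8.57
eef_pos: [0.5248, 0.2313, 0.197]
tcp_rot: [0.711, 0.703, 0.001, 0.001]
contact_force: [0.7, 0.1, 0.3]
opening: 0.902
```

Call:
{"api": "arm_command", "payload": {"steps": [[[0, 0, 0.18], [0, 0, 0], 0.8], [[0, 0, 0.36], [0, 0, 0], 0.8], [[0, 0, 0.54], [0, 0, 0], 0.8], [[0, 0, 0.72], [0, 0, 0], 0.8], [[0, 0, 0.9], [0, 0, 0], 0.8], [[0, 0, 1.08], [0, 0, 0], 0.8], [[0, 0, 1.26], [0, 0, 0], 0.8], [[0, 0, 1.44], [0, 0, 0], 0.8], [[0, 0, 1.62], [0, 0, 0], 0.8], [[0, 0, 1.78], [0, 0, 0], 0.8], [[0, 0, 1.88], [0, 0, 0], 0.8]]}}

```text
time: 9.95
eef_pos: [0.5248, 0.2313, 0.1971]
tcp_rot: [0.987, -0.161, 0.001, -0.0]
contact_force: [0.3, -0.2, 0.1]
opening: 0.898
```

```bash
python3 snap.py 5 wrist; python3 -c "
from h import *
s,c=pickle.load(open('wrist5.pkl','rb'))
cv2.imwrite('pics/w5a.png',big(c,(200,120),150,150,4,1.4))
print(rel(s,down(np.radians(-18)),[.5250,.2315,.064]))"
```

```text
9.95 [0.52477828 0.23129795 0.19706412] [ 9.86923768e-01 -1.61184141e-01  1.01557981e-03 -3.43527108e-04] [ 0.238  0.094  1.864 -0.     1.182  2.133] [ 0.33 -0.18  0.08] 0.8977308116543393
(array([-0.00099634, -0.00189868, -0.00962165]), array([-1.06092831e-04, -1.28300645e-04,  1.33064357e-01]))
```

View pics/w5a.png

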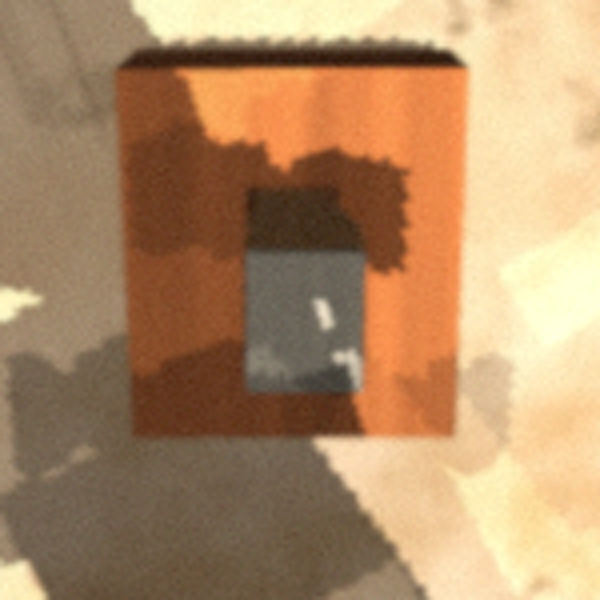

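The wedge stands upright in its pocket again, with the plate at crop (246–364, 250–392).

Run:
```python
from h import *
s,c=pickle.load(open('wrist5.pkl','rb'))
q=np.array([(246,250),(364,250),(363,392),(247,392)])/4+np.array([200,120])-.4
P=onz(s,c,q,.092);print(P.round(4),P.mean(0).round(4))
print(rel(s,down(np.radians(-18)),[P[:,0].mean(),P[:,1].mean(),.064]))
```

```text
[[0.5444 0.2359 0.092 ]
 [0.537  0.214  0.092 ]
 [0.5088 0.2232 0.092 ]
 [0.5163 0.2456 0.092 ]] [0.5266 0.2297 0.092 ]
(array([-0.00099634, -0.00189868, -0.00962165]), array([0.00199353, 0.00109175, 0.13306711]))
```

Call:
{"api": "arm_command", "payload": {"steps": [[[0, 0, -0.01], [0.001, 0.0005, 0.04], 0.8], [[0, 0, -0.01], [0.001, 0.0005, 0.08], 0.8], [[0, 0, -0.01], [0.001, 0.0005, 0.115], 0.8], [[0, 0, -0.01], [0.001, 0.0005, 0.133], 0.8], [[0, 0, -0.01], [0.001, 0.0005, 0.133], 0.4], [[0, 0, -0.01], [0.001, 0.0005, 0.133], -1], [[0, 0, -0.01], [0.001, 0.0005, 0.133], -1], [[0, 0, -0.01], [0.001, 0.0005, 0.133], -1], [[0, 0, -0.01], [0.001, 0.0005, 0.133], -1], [[0, 0, -0.01], [0.001, 0.0005, 0.133], -1]], "force": 50}}

```text
time: 11.25
eef_pos: [0.5274, 0.2309, 0.0661]
tcp_rot: [0.988, -0.157, 0.003, -0.001]
contact_force: [-0.8, -0.4, 6.8]
opening: 0.278
```

Call:
{"api": "arm_command", "payload": {"steps": [[[0, 0, 0], [0, 0, -0.02], -1], [[0, 0, 0], [0, 0, -0.06], -1], [[0, 0, 0], [0, 0, -0.11], -1], [[0, 0, 0], [0, 0, -0.16], -1], [[0, 0, 0], [0, 0, -0.2], -1]]}}

```text
time: 11.88
eef_pos: [0.5262, 0.2307, 0.2696]
tcp_rot: [0.988, -0.157, 0.004, -0.002]
contact_force: [0.4, -0.2, -1.3]
opening: 0.272
```

```bash
python3 snap.py 6 wrist
python3 - <<'E'
from h import *
s,c=pickle.load(open('wrist6.pkl','rb'))
cv2.imwrite('pics/w6a.png',big(c,(200,180),160,170,4,1.6))
from kin import *
Rt=down(np.radians(16),np.pi/6)
p=np.load("slabtop.npy");print(p)
for pt in ([.46,-.12,.22],[.465,-.13,.22],[.4955,-.108,.18],[.4955,-.108,.123]):
    print(ik(Rt,np.array(pt),s["qpos"]))
E
```

```text
11.875 [0.52621341 0.23070594 0.26963768] [ 0.98758211 -0.15704489  0.00399389 -0.00158935] [ 0.237  0.033  1.792 -0.     1.308  2.123] [ 0.45 -0.17 -1.35] 0.27203814636877394
[ 0.50107596 -0.06466726  0.08835366  0.27772597]
(array([-0.6989453 , -0.39869692,  2.31496179,  0.52243839,  0.98119662,
        0.35101217]), np.float64(8.218966222983288e-31))
(array([-0.71095311, -0.37256054,  2.29687935,  0.5275712 ,  0.97988212,
        0.33440253]), np.float64(2.5451465141631132e-30))
(array([-0.61564648, -0.2683241 ,  2.2963533 ,  0.54808024,  0.84599215,
        0.36238994]), np.float64(3.172969583377971e-31))
(array([-0.61564648, -0.17992477,  2.34069157,  0.62067723,  0.73515937,
        0.25939087]), np.float64(1.6438028742463802e-29))
```

View pics/w6a.png

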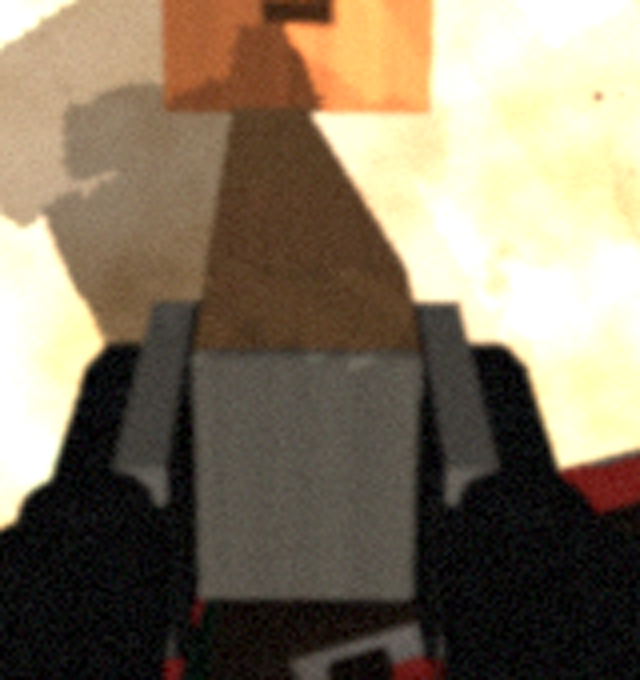

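Run:
```python
from h import *
from scipy.optimize import least_squares
s,c=pickle.load(open('wrist6.pkl','rb'))
q=np.array([(192,352),(418,352),(415,600),(200,600),(234,110),(312,110)])/4+np.array([200,180])-.4
V=np.array([[.015,.012,.01],[.015,-.012,.01],[-.015,-.012,.01],[-.015,.012,.01],[.015,.012,-.07],[.015,0,-.07]])
T0=np.eye(4);T0[:3,:3]=R.from_quat(s["tcp_rot"]).as_matrix();T0[:3,3]=s["eef_pos"]
B=np.diag([1,-1,-1.])
def pose(p):
    T=np.eye(4);T[:3,:3]=B@R.from_rotvec(p[3:]).as_matrix();T[:3,3]=p[:3];return T
def res(p):
    T=T0@pose(p);return (proj(s,c,V@T[:3,:3].T+T[:3,3])-q).ravel()
r=least_squares(res,[0,0,-.018,0,0,0]);print("free",(r.x[:3]*1e3).round(2),np.degrees(r.x[3:]).round(2),r.fun.round(1))
r=least_squares(lambda p:res([*p,0,0,0]),[0,0,-.018]);print("norot",(r.x*1e3).round(2),r.fun.round(1))
r=least_squares(lambda p:res([p[0],p[1],p[2],0,p[3],0]),[0,0,-.018,0]);print("pitch",(r.x[:3]*1e3).round(2),np.degrees(r.x[3]),r.fun.round(1))
```

```text
free [ -1.14   1.21 -13.55] [-0.63  0.86  0.47] [-0.9  0.4  0.9  0.3  0.4 -0.5 -0.5 -0.5  0.5  0.2 -0.5  0.1]
norot [ -2.02   1.23 -12.27] [ 0.   1.3  1.2  1.3  0.1 -0.9 -0.2 -0.9 -0.4 -0.7 -1.4 -0.7]
pitch [ -1.24   1.24 -13.39] 0.8595083185766845 [-0.2  0.4  1.5  0.4  0.4 -0.6 -0.5 -0.5 -0.5  0.2 -1.4  0.2]
```

Run:
```python
from h import *
s,c=pickle.load(open('wrist6.pkl','rb'))
T0=np.eye(4);T0[:3,:3]=R.from_quat(s["tcp_rot"]).as_matrix();T0[:3,3]=s["eef_pos"]
for y in (-.012,0,.012):
    for x in (.015,-.015): print(x,y,proj(s,c,T0[:3,:3]@[x,y,-.026]+T0[:3,3]))
print(c["mount"].round(4))
```

```text
0.015 -0.012 [[243.65398186 269.1343895 ]]
-0.015 -0.012 [[245.77541135 330.75422366]]
0.015 0 [[273.44583936 269.11175136]]
-0.015 0 [[273.59112429 330.71492154]]
0.015 0.012 [[303.22783953 269.11472877]]
-0.015 0.012 [[301.39840192 330.71930122]]
[[ 4.000e-04  9.466e-01  3.223e-01  8.140e-02]
 [ 1.000e+00  0.000e+00 -1.200e-03  9.000e-04]
 [-1.200e-03  3.223e-01 -9.466e-01 -1.418e-01]
 [ 0.000e+00  0.000e+00  0.000e+00  1.000e+00]]
```

Run:
```python
from h import *
for n in (0,1,2,3,4,5,6):
    s,c=pickle.load(open(f'wrist{n}.pkl','rb'));print(n,(c["mount"][:3,3]*1e3).round(2),R.from_matrix(c["mount"][:3,:3]).as_rotvec().round(4),c["vfov"],c["cx"])
for n in ("scene0","scene3","side0","side3"):
    s,c=pickle.load(open(f'{n}.pkl','rb'));print(n,c["position"].round(4),c["rotation"].round(4))
```

```text
0 [  84.28   -0.91 -141.75] [2.0456 2.0444 0.3384] 65.77334507288992 276.0373607852275
1 [  84.3    -0.88 -141.75] [2.0456 2.0444 0.3383] 65.77334507288992 276.0373607852275
2 [  84.3    -0.88 -141.75] [2.0456 2.0444 0.3383] 65.77334507288992 276.0373607852275
3 [ 8.4740e+01  8.0000e-02 -1.4271e+02] [2.0457 2.0443 0.3368] 65.77334507288992 276.0373607852275
4 [  84.3    -0.88 -141.75] [2.0456 2.0444 0.3383] 65.77334507288992 276.0373607852275
5 [  81.41    0.89 -141.75] [2.0435 2.0431 0.337 ] 65.77334507288992 276.0373607852275
6 [  81.4     0.88 -141.77] [2.0435 2.0431 0.337 ] 65.77334507288992 276.0373607852275
scene0 [-0.0118  0.3873  0.5634] [-0.214   0.4255  0.7862 -0.3937]
scene3 [-0.0118  0.3873  0.5634] [-0.214   0.4255  0.7862 -0.3937]
side0 [ 0.4611 -0.7866  0.4378] [ 0.53   -0.0449 -0.049   0.8454]
side3 [ 0.4611 -0.7866  0.4378] [ 0.53   -0.0449 -0.049   0.8454]
```

The reported mount varies with hand pose exactly as a world-fixed bias on a constant true mount would. I'll solve for that mount and re-measure.

```bash
cat > mt.py <<'E'
from h import *
from scipy.optimize import least_squares
D=[]
for n in (1,2,3,4,5,6):
    s,c=pickle.load(open(f'wrist{n}.pkl','rb'));D.append((R.from_quat(s["tcp_rot"]),c["mount"]))
def res(p):
    dR=R.from_rotvec(p[:3]);M=R.from_rotvec(p[3:6]);o=[]
    for Rt,m in D:
        o+=list((R.from_matrix(m[:3,:3]).inv()*(Rt.inv()*dR*Rt*M)).as_rotvec())
        o+=list((m[:3,3]-p[6:9]-Rt.inv().apply(p[9:12]))*10)
    return np.array(o)
r=least_squares(res,[0,0,0,2.045,2.044,.338,.083,0,-.142,0,0,0])
MT=np.eye(4);MT[:3,:3]=R.from_rotvec(r.x[3:6]).as_matrix();MT[:3,3]=r.x[6:9]
def load(n):
    s,c=pickle.load(open(n,'rb'))
    if "mount" in c: c["mount"]=MT.copy()
    return s,c
if __name__=="__main__": print(abs(r.fun).max(),r.x.round(5),MT.round(4))
E
python3 mt.py
python3 - <<'E'
from mt import *
s,c=load('wrist6.pkl')
q=np.array([(192,352),(418,352),(415,600),(200,600),(234,110),(312,110)])/4+np.array([200,180])-.4
V=np.array([[.015,.012,.01],[.015,-.012,.01],[-.015,-.012,.01],[-.015,.012,.01],[.015,.012,-.07],[.015,0,-.07]])
T0=np.eye(4);T0[:3,:3]=R.from_quat(s["tcp_rot"]).as_matrix();T0[:3,3]=s["eef_pos"]
B=np.diag([1,-1,-1.])
def pose(p):
    T=np.eye(4);T[:3,:3]=B@R.from_rotvec(p[3:]).as_matrix();T[:3,3]=p[:3];return T
def rs(p):
    T=T0@pose(p);return (proj(s,c,V@T[:3,:3].T+T[:3,3])-q).ravel()
r=least_squares(rs,[0,0,-.018,0,0,0]);print("free",(r.x[:3]*1e3).round(2),np.degrees(r.x[3:]).round(2),r.fun.round(1))
r=least_squares(lambda p:rs([*p,0,0,0]),[0,0,-.018]);print("norot",(r.x*1e3).round(2),r.fun.round(1))
for n,pts,k,o in (("wrist1",[(213,365),(386,362),(386,572),(213,572)],6,(230,125)),("wrist5",[(246,250),(364,250),(363,392),(247,392)],4,(200,120))):
    a=load(n+".pkl");P=onz(*a,np.array(pts)/k+np.array(o)-.4,.092);print(n,P.mean(0).round(4))
# slab+slot from wrist3
w=load("wrist3.pkl");f=lambda p:np.array(p)/4+np.array((225,70))-.4
V=np.array([[1,-1],[-1,-1],[-1,1],[1,1]])*[.019,.028]; V=np.c_[V,[0]*4]
base=lambda yaw,t:np.c_[-down(yaw+np.pi,-t)[:,0],down(yaw+np.pi,-t)[:,1],-down(yaw+np.pi,-t)[:,2]]
u=f([(258,334),(258,140),(545,143),(531,335)])
r=least_squares(lambda p:(proj(*w,V@base(p[3],p[4]).T+p[:3])-u).ravel(),[.503,-.0645,.09,.28,.52]);print(r.x[:3].round(4),np.degrees(r.x[3:]).round(2),r.fun.round(1))
r=least_squares(lambda p:(proj(*w,V@base(p[3],np.pi/6).T+p[:3])-u).ravel(),[.503,-.0645,.09,.28]);print(r.x[:3].round(4),np.degrees(r.x[3:]).round(2),r.fun.round(1))
p=r.x;M=base(p[3],np.pi/6)
for q in [(162,150),(162,338),(248,150)]:
    o_,d=ray(*w,[f(q)]);d=d[0];n=M[:,2];p0=p[:3]+.010*n;X=o_+d*((p0-o_)@n/(d@n));print(q,((X-p[:3])@M*1e3).round(1))
slot=p[:3]+M@[-.0006,-.0382,.010];print("slot",slot);np.savez("slot.npz",slot=slot,M=M,yaw=p[3])
E
```

```text
8.133359870354014e-07 [-9.10000e-04  9.90000e-04  3.80000e-04  2.04417e+00  2.04417e+00
  3.37730e-01  8.28500e-02 -0.00000e+00 -1.42600e-01 -1.65000e-03
 -3.90000e-04 -8.50000e-04] [[ 0.      0.9469  0.3217  0.0829]
 [ 1.     -0.      0.     -0.    ]
 [ 0.      0.3217 -0.9469 -0.1426]
 [ 0.      0.      0.      1.    ]]
free [  0.39   0.14 -14.33] [-0.56  0.82  0.45] [-0.9  0.4  0.9  0.3  0.4 -0.5 -0.5 -0.5  0.5  0.2 -0.5  0.1]
norot [ -0.44   0.16 -13.12] [-0.   1.2  1.2  1.2  0.1 -0.9 -0.2 -0.9 -0.3 -0.6 -1.3 -0.6]
wrist1 [0.5273 0.2309 0.092 ]
wrist5 [0.5283 0.2304 0.092 ]
[ 0.5025 -0.0642  0.0887] [15.67 33.86] [-0.2  0.2  0.5  0.1 -0.2 -0.5 -0.1  0.2]
[ 0.5024 -0.0642  0.0889] [15.87] [-0.3  0.2  0.5  0.3  0.2 -0.5 -0.4  0. ]
(162, 150) [-17.6 -46.9  10. ]
(162, 338) [ 18.  -47.2  10. ]
(248, 150) [-17.7 -30.6  10. ]
slot [ 0.50757346 -0.10247456  0.09729495]
```

The mount fit is exact to 1e-6, and the slot dimensions now come out right (35.6 mm long, centred on the slab). Next I'll carry the wedge to a pose just above and down-slope of the slot for a close look.

Run:
```python
from mt import *; from plant import *; from kin import ik
z=np.load("slot.npz");M=z["M"];slot=z["slot"]+M@[.0008,0,0];np.savez("slot.npz",slot=slot,M=M,yaw=z["yaw"])
s=get_state();Rt=down(float(z["yaw"]),np.pi/6)
pt=slot+M@[-.03,-.0025,.085];print(slot,pt,rel(s,Rt,pt),ik(Rt,pt,s["qpos"]))
```

```text
[ 0.50823987 -0.10228508  0.09769495] [ 0.44305373 -0.12341875  0.15630711] (array([ 0.15034839,  0.48984934, -0.57918942]), array([0.02675634, 0.36502535, 0.1168227 ])) (array([-0.73744505, -0.35947102,  2.40969884,  0.58105066,  0.8844129 ,
        0.22837554]), np.float64(5.641974399538226e-24))
```

Call:
{"api": "arm_command", "payload": {"steps": [[[0, 0, 0], [0.0, 0.04, 0], -1], [[0.01, 0.03, -0.04], [0.0, 0.09, 0], -1], [[0.03, 0.09, -0.11], [0.0, 0.145, 0], -1], [[0.05, 0.17, -0.2], [0.005, 0.2, 0], -1], [[0.08, 0.26, -0.31], [0.01, 0.25, 0], -1], [[0.11, 0.35, -0.41], [0.015, 0.3, 0], -1], [[0.13, 0.43, -0.51], [0.02, 0.34, 0.01], -1], [[0.15, 0.49, -0.579], [0.027, 0.365, 0.04], -1], [[0.15, 0.49, -0.579], [0.027, 0.365, 0.08], -1], [[0.15, 0.49, -0.579], [0.027, 0.365, 0.11], -1], [[0.15, 0.49, -0.579], [0.027, 0.365, 0.117], -1], [[0.15, 0.49, -0.579], [0.027, 0.365, 0.117], -1]]}}

```text
time: 13.42
eef_pos: [0.4436, -0.1234, 0.1568]
tcp_rot: [0.957, 0.134, 0.257, -0.035]
contact_force: [0.4, 0.1, 0.2]
opening: 0.268
```

```bash
python3 snap.py 7 side wrist; python3 -c "
from mt import *
s,c=load('wrist7.pkl')
cv2.imwrite('pics/w7a.png',big(c,(150,70),220,220,3.6,1.7)[:, :])
s,c=load('side7.pkl');cv2.imwrite('pics/s7a.png',big(c,(190,110),130,150,4,1.3))"
```

```text
13.475 [ 0.44405838 -0.12375152  0.15770548] [ 0.95641587  0.13376191  0.25722529 -0.03480772] [-0.737 -0.352  2.403  0.583  0.881  0.226] [ 0.59 -0.58 -0.83] 0.2710740776212448
```

View pics/wrist7.png

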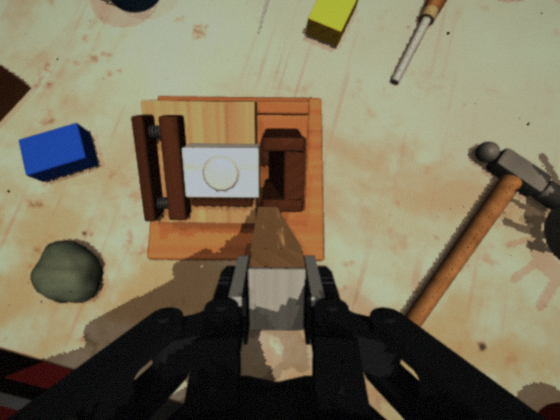

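View pics/w7a.png

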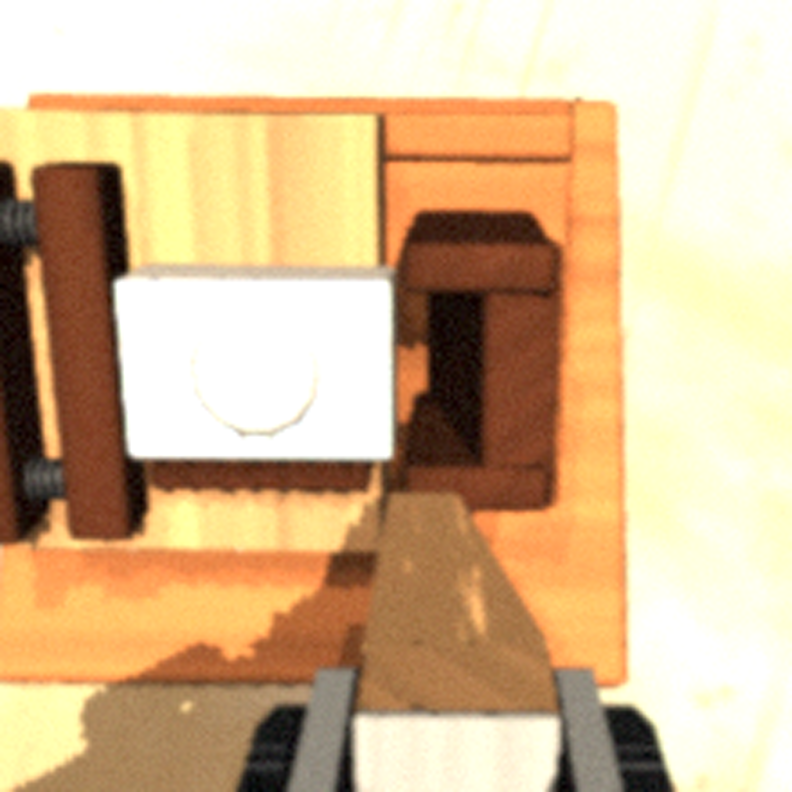

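View pics/s7a.png

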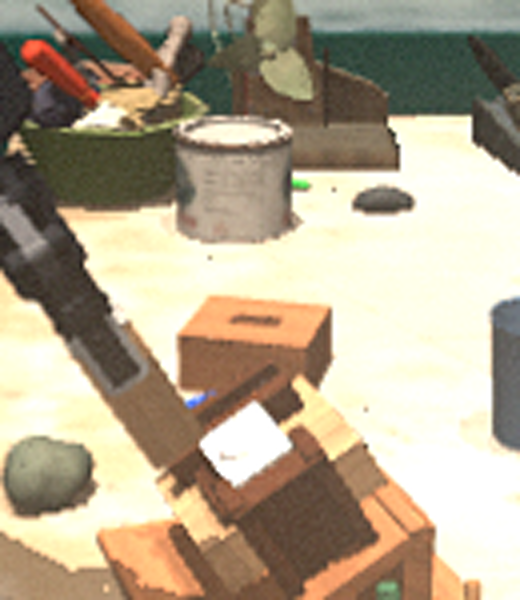

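```bash
cat > fit7.py <<'E'
from mt import *
w=load("wrist7.pkl");k,o=3.6,(150,70)
f=lambda p:np.array(p)/k+np.array(o)-.5+.5/k
V=np.array([[1,1],[1,-1],[-1,-1],[-1,1]])*[.019,.028]; V=np.c_[V,[0]*4]
base=lambda yaw,t:np.c_[-down(yaw+np.pi,-t)[:,0],down(yaw+np.pi,-t)[:,1],-down(yaw+np.pi,-t)[:,2]]
u=f([(116,280),(394,278),(392,459),(130,458)])
r=least_squares(lambda p:(proj(*w,V@base(p[3],np.pi/6).T+p[:3])-u).ravel(),[.503,-.0645,.09,.28]);print(r.x[:3].round(4),np.degrees(r.x[3:]).round(2),r.fun.round(1))
p=r.x;M=base(p[3],np.pi/6)
for q in [(487,292),(487,466),(408,292),(405,466),(558,245),(553,508)]:
    o_,d=ray(*w,[f(q)]);d=d[0];n=M[:,2];p0=p[:3]+.010*n;X=o_+d*((p0-o_)@n/(d@n));print(q,((X-p[:3])@M*1e3).round(1))
# wedge in tool
s,c=w
V2=np.array([[.015,.012,.01],[.015,-.012,.01],[.015,.012,-.07],[.015,0,-.07]]);q2=f([(355,713),(560,713),(392,492),(460,495)])
T0=np.eye(4);T0[:3,:3]=R.from_quat(s["tcp_rot"]).as_matrix();T0[:3,3]=s["eef_pos"];B=np.diag([1,-1,-1.])
def rs(p):
    T=np.eye(4);T[:3,:3]=B@R.from_rotvec([p[3],p[4],0]).as_matrix();T[:3,3]=p[:3];T=T0@T
    return (proj(s,c,V2@T[:3,:3].T+T[:3,3])-q2).ravel()
r2=least_squares(rs,[0,0,-.015,0,0]);print("wedge/tool",(r2.x[:3]*1e3).round(2),np.degrees(r2.x[3:]).round(2),r2.fun.round(1))
r3=least_squares(lambda a:rs([a[0],a[1],-.015,0,a[2]]),[0,0,0]);print("z fixed",(r3.x[:2]*1e3).round(2),np.degrees(r3.x[2]),r3.fun.round(1))
print("tool yaw/tilt",np.degrees(np.arctan2(T0[1,0],T0[0,0])),np.degrees(np.arcsin(T0[2,0])),"slot yaw",np.degrees(p[3]))
E
python3 fit7.py
```

```text
[ 0.5023 -0.0648  0.0888] [15.66] [-0.3 -0.5 -0.6  0.5  0.6  0.   0.3 -0. ]
(487, 292) [ 18.2 -47.   10. ]
(487, 466) [-17.3 -47.5  10. ]
(408, 292) [ 18.2 -31.6  10. ]
(405, 466) [-17.4 -30.7  10. ]
(558, 245) [ 27.3 -60.6  10. ]
(553, 508) [-26.4 -61.3  10. ]
wedge/tool [ -0.87   0.34 -11.56] [-0.31  0.25] [-0.1 -0.1  0.1  0.1  0.3  0.4 -0.3 -0.4]
z fixed [0.9  0.43] 0.7853857474241658 [-0.5  0.   1.2  0.  -0.5  0.4 -0.7 -0.4]
tool yaw/tilt 15.96293848540707 30.088732746605196 slot yaw 15.661667829067962
```

Both views agree within 0.5 mm: the slab is the same and the slot length is 35.5 mm. I'll move to just above the mouth.

```bash
cat > go.py <<'E'
import sys
from mt import *; from plant import *
yaw=np.radians(15.8)
base=lambda yaw,t:np.c_[-down(yaw+np.pi,-t)[:,0],down(yaw+np.pi,-t)[:,1],-down(yaw+np.pi,-t)[:,2]]
M=base(yaw,np.pi/6); slab=np.array([.50235,-.0645,.0888]); slot=slab+M@[.0003,-.0384,.010]
def tgt(x,y,z): return down(yaw,np.pi/6),slot+M@np.array([x,y,z])/1e3
def where(s): return ((s["eef_pos"]-slot)@M*1e3).round(2)
if __name__=="__main__":
    n=int(sys.argv[1]);t=[float(v) for v in sys.argv[2:5]];S=[]
    S.append(get_state())
    for i in range(n): read_camera("wrist"); S.append(get_state())
    for s in S: print(s["time"],where(s),s["contact_force"].round(1))
    s=S[-1];rv,sh=rel(s,*tgt(*t)); print("rv",rv.round(4),"sh",(sh*1e3).round(1))
    m=dict(s);m["eef_pos"]=np.mean([q["eef_pos"] for q in S],0);print("avg",where(m),(rel(m,*tgt(*t))[1]*1e3).round(1))
E
python3 go.py 2 0 -2.4 63
```

```text
13.525 [-28.08  -2.96  86.03] [-0.2  0.3 -1.2]
13.575 [-28.01  -2.99  86.09] [ 0.2  0.9 -0.8]
13.625 [-28.16  -2.91  85.96] [-0.4  0.9 -0.2]
rv [ 0.0018 -0.0019  0.003 ] sh [28.1 -0.5 23. ]
avg [-28.08  -2.95  86.03] [28.  -0.5 23.1]
```

Call:
{"api": "arm_command", "payload": {"steps": [[[0, 0, 0], [0.01, 0, 0.005], -1], [[0, 0, 0], [0.02, -0.0005, 0.012], -1], [[0, 0, 0.003], [0.028, -0.0005, 0.02], -1], [[0, 0, 0.003], [0.028, -0.0005, 0.023], -1], [[0, 0, 0.003], [0.028, -0.0005, 0.023], -1]]}}

```text
time: 14.25
eef_pos: [0.4783, -0.1132, 0.1513]
tcp_rot: [0.957, 0.133, 0.257, -0.035]
contact_force: [-0.2, 0.0, 0.4]
opening: 0.271
```

```bash
python3 go.py 1 0 -2.4 31;python3 snap.py 8 side wrist; python3 -c "
from mt import *
s,c=load('wrist8.pkl')
cv2.imwrite('pics/w8a.png',big(c,(180,130),170,150,4.4,1.7))
s,c=load('side8.pkl');cv2.imwrite('pics/s8a.png',big(c,(200,150),110,110,5,1.3))"
```

```text
14.25 [-0.58 -1.88 62.37] [-0.2  0.   0.4]
14.3 [-0.54 -2.07 62.61] [-0.3 -0.3 -0.1]
rv [ 0.0009 -0.0012 -0.0002] sh [ 0.5  0.3 31.6]
avg [-0.56 -1.97 62.49] [ 0.5  0.4 31.5]
14.35 [ 0.47826272 -0.11354314  0.1517983 ] [ 0.95661312  0.13241588  0.25715709 -0.03503712] [-0.654 -0.26   2.348  0.586  0.81   0.283] [ 0.04 -0.03 -1.  ] 0.27138580890737335
```

View pics/w8a.png

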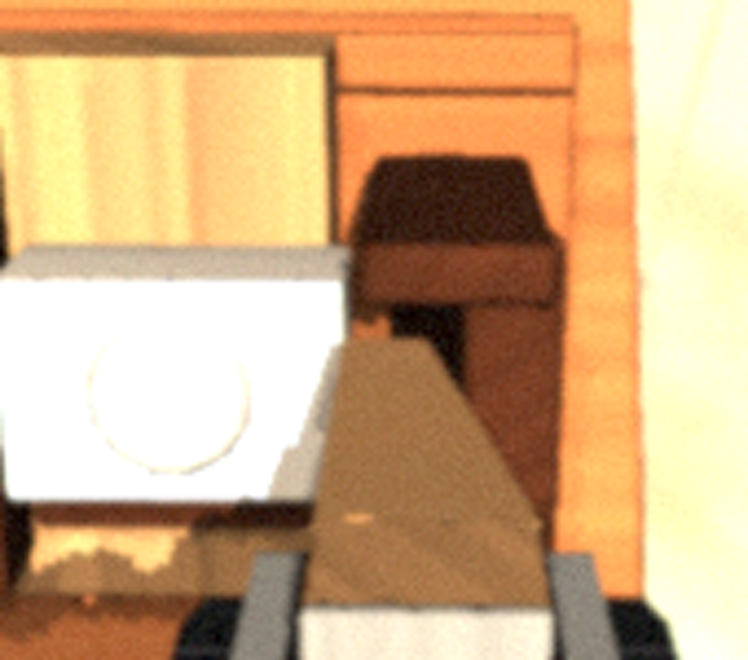

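View pics/s8a.png

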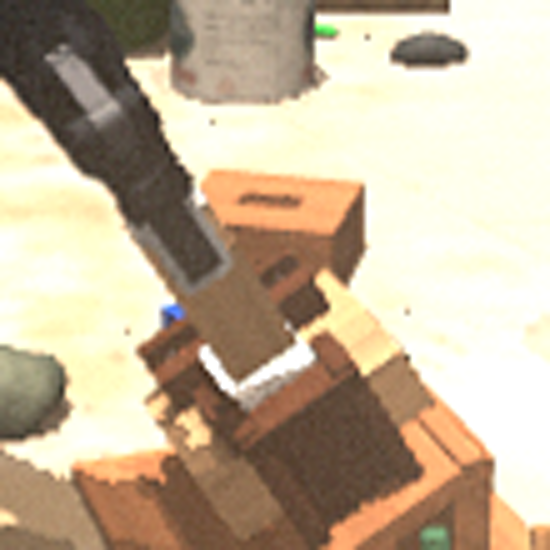

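Run:
```python
from go import *
w=load("wrist8.pkl");f=lambda p:np.array(p)/4.4+np.array((180,130))-.5+.5/4.4
def at(q,z):
    o,d=ray(*w,[f(q)]);d=d[0];n=M[:,2];p0=slot+z/1e3*n;X=o+d*((p0-o)@n/(d@n));return ((X-slot)@M*1e3).round(1)
for z in (4,6,8,10): print(z,at((345,340),z),at((432,340),z))
print("plate",[at(q,62.6+25) for q in ((300,606),(550,606))])
print("mouth wall/cheek",at((465,304),0),at((358,304),0),"slab",at((345,282),-10),at((0,280),-10))
```

```text
4 [13.3  9.5  4. ] [13.2 -3.5  4. ]
6 [13.9  9.4  6. ] [13.9 -3.5  6. ]
8 [14.6  9.3  8. ] [14.6 -3.4  8. ]
10 [15.3  9.2 10. ] [15.3 -3.4 10. ]
plate [array([15.7,  9.4, 87.6]), array([ 15.7, -13.9,  87.6])]
mouth wall/cheek [17.6 -8.5  0. ] [17.6  7.7 -0. ] slab [ 18.1  10.1 -10. ] [ 18.5  64.2 -10. ]
```

Tip edge measured at y from -3.4 to 9.3, between the slab (10.1) and the cheek, and at x ≈ +15. It is centred, so I'll insert.

Call:
{"api": "arm_command", "payload": {"steps": [[[0, 0, 0], [0.0005, 0, 0.006], -1], [[0, 0, 0], [0.0005, 0, 0.012], -1], [[0, 0, 0], [0.0005, 0, 0.018], -1], [[0, 0, 0], [0.0005, 0, 0.024], -1], [[0, 0, 0], [0.0005, 0, 0.029], -1], [[0, 0, 0], [0.0005, 0, 0.031], -1], [[0, 0, 0], [0.0005, 0, 0.031], -1]]}}

```text
time: 15.28
eef_pos: [0.4937, -0.1093, 0.1253]
tcp_rot: [0.957, 0.132, 0.257, -0.035]
contact_force: [-0.6, 0.3, -0.6]
opening: 0.268
```

```bash
python3 go.py 1 0 -2.4 31;python3 snap.py 9 side wrist; python3 -c "
from mt import *
s,c=load('wrist9.pkl')
cv2.imwrite('pics/w9a.png',big(c,(180,130),170,170,3.5,1.7))
s,c=load('side9.pkl');cv2.imwrite('pics/s9a.png',big(c,(200,150),110,110,5,1.3))"
```

```text
15.275 [ 0.15 -2.39 31.84] [-0.6  0.3 -0.6]
15.325 [ 0.25 -2.44 31.99] [-1.1 -0.2 -0.9]
rv [ 0.0018 -0.0018 -0.0003] sh [-0.2 -0.   1. ]
avg [ 0.2  -2.41 31.91] [-0.2 -0.   0.9]
15.375 [ 0.49376529 -0.10942934  0.12556433] [ 0.95656019  0.13238227  0.25740754 -0.03476919] [-0.621 -0.176  2.336  0.622  0.734  0.257] [ 0.2  -0.25 -0.78] 0.2745870918074873
```

View pics/w9a.png

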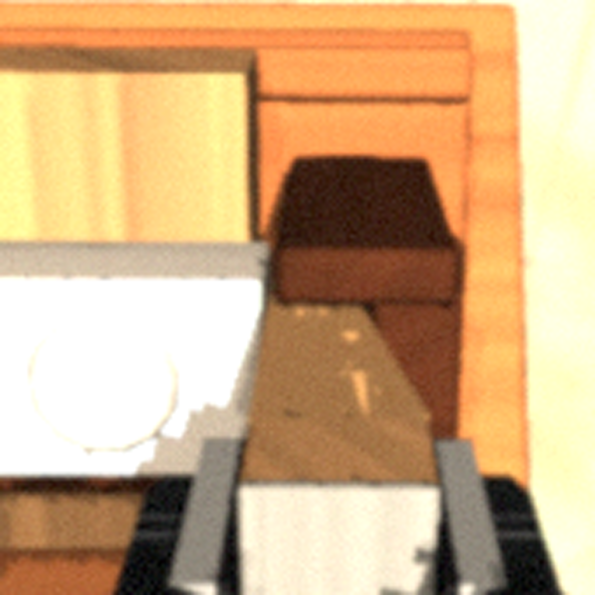

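View pics/s9a.png

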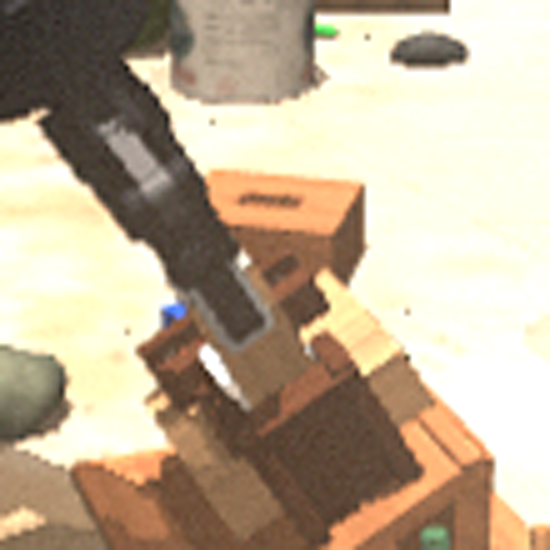

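The tip is in the slot with no contact force, so I'll release and back out along the slot axis.

Call:
{"api": "arm_command", "payload": {"steps": [[[0, 0, 0], [0, 0, 0], 0.38], [[0, 0, 0], [0, 0, 0], 0.45], [[0, 0, 0], [0, 0, 0], 0.6], [[0, 0, 0], [0, 0, 0], 0.7], [[0, 0, 0], [0, 0, 0], 0.7], [[0, 0, 0], [0, 0, -0.01], 0.7], [[0, 0, 0], [0, 0, -0.03], 0.7], [[0, 0, 0], [0, 0, -0.06], 0.7], [[0, 0, 0], [0, 0, -0.08], 0.7], [[0, 0, 0], [0, 0, -0.08], -1]]}}

```text
time: 16.68
eef_pos: [0.4556, -0.1212, 0.1971]
tcp_rot: [0.956, 0.132, 0.259, -0.033]
contact_force: [0.3, 0.8, 0.2]
opening: 0.655
```

```bash
python3 snap.py 10 side wrist; python3 go.py 0 0 0 80; python3 -c "
from mt import *
s,c=load('wrist10.pkl')
cv2.imwrite('pics/w10a.png',big(c,(170,100),190,190,4,1.7)[:600])
s,c=load('side10.pkl');cv2.imwrite('pics/s10a.png',big(c,(200,150),110,110,5,1.3))"
```

```text
16.725 [ 0.45523922 -0.12068523  0.19573009] [ 0.95640338  0.13225747  0.25818692 -0.03376464] [-0.709 -0.385  2.352  0.544  0.936  0.312] [ 0.08 -0.3  -1.2 ] 0.5654414488689375
16.775 [ 4.000e-02 -2.330e+00  1.121e+02] [-0.1 -0.2  0.3]
rv [ 0.0025 -0.0021 -0.0003] sh [-0.1 -2.4 32.1]
avg [ 4.000e-02 -2.330e+00  1.121e+02] [-0.1 -2.4 32.1]
```

View pics/w10a.png

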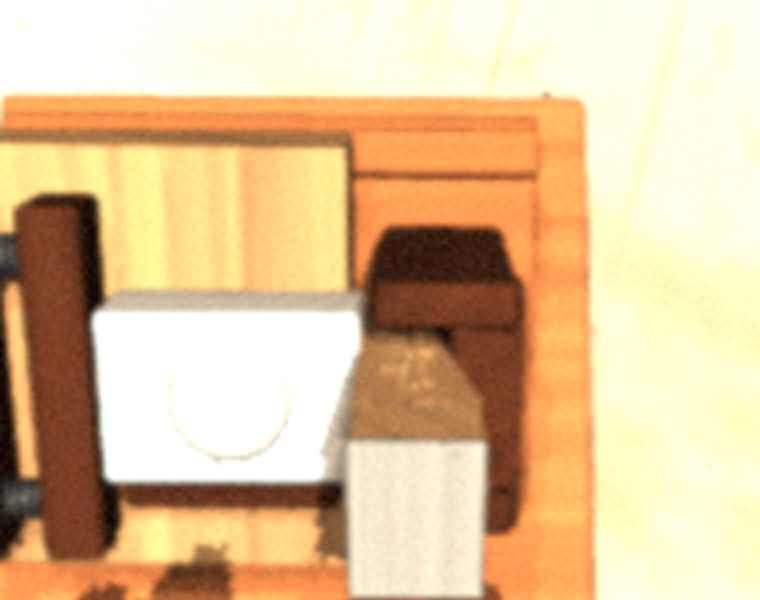

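View pics/s10a.png

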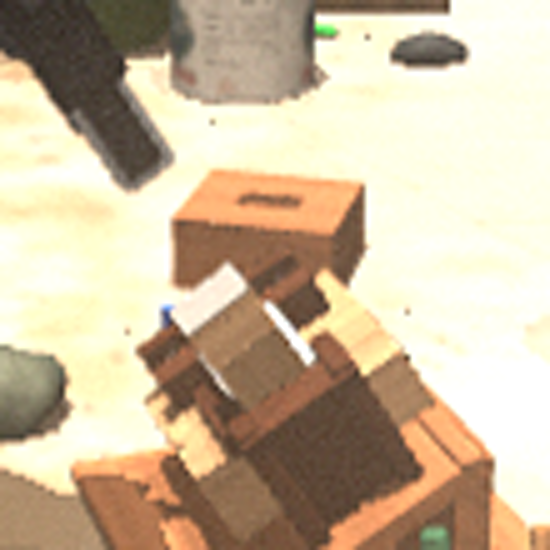

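The wedge stands in the slot, seated a little lower. I'll measure its plate.

```bash
python3 -c "
from mt import *
s,c=load('wrist10.pkl')
cv2.imwrite('pics/w10b.png',big(c,(240,190),70,80,8,1.3))"
```

```text
(no output)
```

View pics/w10b.png

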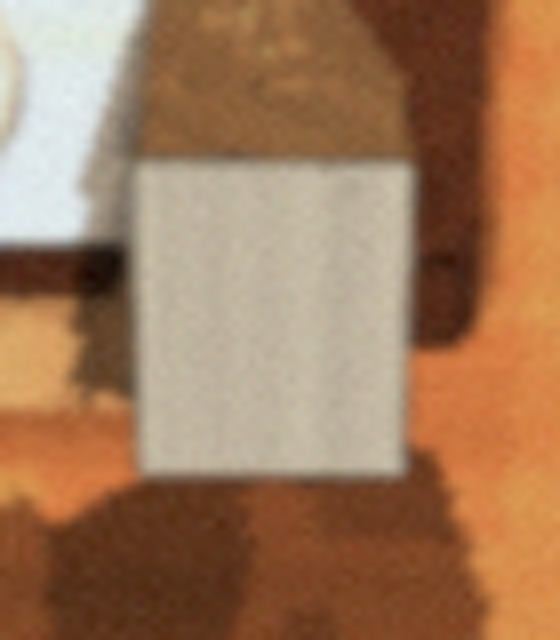

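```bash
cat > meas.py <<'E'
from go import *
def plate(name,corn,k,o):
    # corn: image TL(+x,+y) TR(+x,-y) BR(-x,-y) BL(-x,+y)
    w=load(name);q=np.array(corn)/k+np.array(o)-.5+.5/k
    V=np.array([[.015,.012,0],[.015,-.012,0],[-.015,-.012,0],[-.015,.012,0]])
    r=least_squares(lambda p:(proj(*w,(V@R.from_rotvec([p[3],p[4],p[5]]).as_matrix().T+p[:3])@M.T+slot)-q).ravel(),[0,0,.04,0,0,0])
    print("free",(r.x[:3]*1e3).round(1),np.degrees(r.x[3:]).round(1),r.fun.round(1))
    r=least_squares(lambda p:(proj(*w,(V+p[:3])@M.T+slot)-q).ravel(),[0,0,.04])
    print("fixed rot, plate top in slot frame:",(r.x*1e3).round(1),"head z",(r.x[2]*1e3-10).round(1),r.fun.round(1))
def slabpos(name,corn,k,o):
    w=load(name);q=np.array(corn)/k+np.array(o)-.5+.5/k
    V=np.array([[1,1],[1,-1],[-1,-1],[-1,1]])*[.019,.028];V=np.c_[V,[0]*4]
    r=least_squares(lambda p:(proj(*w,(V@R.from_rotvec([0,0,p[2]]).as_matrix().T+[p[0],p[1],-.01])@M.T+slot)-q).ravel(),[0,.0384,0])
    print("slab xy slot frame",(r.x[:2]*1e3).round(1),np.degrees(r.x[2]).round(1),r.fun.round(1))
E
python3 - <<'E'
from meas import *
plate("wrist10.pkl",[(132,160),(415,160),(408,476),(140,476)],8,(240,190))
slabpos("wrist10.pkl",[(93,308),(362,307),(342,483),(108,483)],4,(170,100))
slabpos("wrist10.pkl",[(93,308),(362,307),(361,483),(108,483)],4,(170,100))
E
python3 go.py 0 0 0 65
```

```text
free [-4.9 -1.5 46.6] [-0.1 -1.2 -0. ] [ 0.1  0.  -0.1  0.   0.1 -0.  -0.1 -0. ]
fixed rot, plate top in slot frame: [-5.4 -1.5 45.5] head z 35.5 [ 0.2 -0.  -0.2 -0.1  0.1  0.  -0.   0.1]
slab xy slot frame [-0.1 39.2] -1.1 [-0.8  0.  -1.   1.5  3.8 -0.2 -1.8 -1.2]
slab xy slot frame [-0.1 38.3] -0.1 [-0.   0.5 -0.3  0.9  0.6 -0.8 -0.3 -0.8]
16.775 [ 4.000e-02 -2.330e+00  1.121e+02] [-0.1 -0.2  0.3]
rv [ 0.0025 -0.0021 -0.0003] sh [-0.1 -2.5 47.1]
avg [ 4.000e-02 -2.330e+00  1.121e+02] [-0.1 -2.5 47.1]
```

The wedge is released and loose at head z ≈ 36 mm, leaning slightly down-slope. The slab hasn't moved. I'll shut the fingers and come down to just above the plate.

Call:
{"api": "arm_command", "payload": {"steps": [[[0, 0, 0], [-0.001, -0.0005, 0.01], -1], [[0, 0, 0], [-0.002, -0.001, 0.025], -1], [[0, 0, 0], [-0.002, -0.001, 0.04], -1], [[0, 0, 0], [-0.002, -0.001, 0.052], -1], [[0, 0, 0], [-0.002, -0.001, 0.058], -1], [[0, 0, 0], [-0.002, -0.001, 0.058], -1]]}}

```text
time: 17.52
eef_pos: [0.481, -0.1116, 0.1428]
tcp_rot: [0.957, 0.132, 0.257, -0.035]
contact_force: [0.4, -0.0, 0.4]
opening: -0.0
```

```bash
cat >> go.py <<'E'
    print("force slot frame",(s["contact_force"]@M).round(1),"open",s["opening"])
E
python3 go.py 1 -2 -1 45; python3 snap.py 11 side;python3 -c "
from mt import *
s,c=load('side11.pkl');cv2.imwrite('pics/s11a.png',big(c,(200,150),110,110,5,1.3))"
```

```text
17.525 [-2.22 -1.09 53.43] [ 0.4 -0.   0.4]
17.575 [-1.86 -1.4  53.91] [ 0.8 -0.3 -0.1]
rv [ 0.0021 -0.0018 -0.0003] sh [-0.2 -0.4  8.9]
avg [-2.04 -1.24 53.67] [ 0.  -0.3  8.7]
force slot frame [ 0.5 -0.5 -0.4] open 0.004880648320856763
17.575 [ 0.48113857 -0.11186298  0.14337145] [ 0.9565817   0.1323099   0.25736812 -0.03474463] [-0.646 -0.24   2.35   0.597  0.787  0.274] [ 0.76 -0.33 -0.11] 0.004880648320856763
```

View pics/s11a.png

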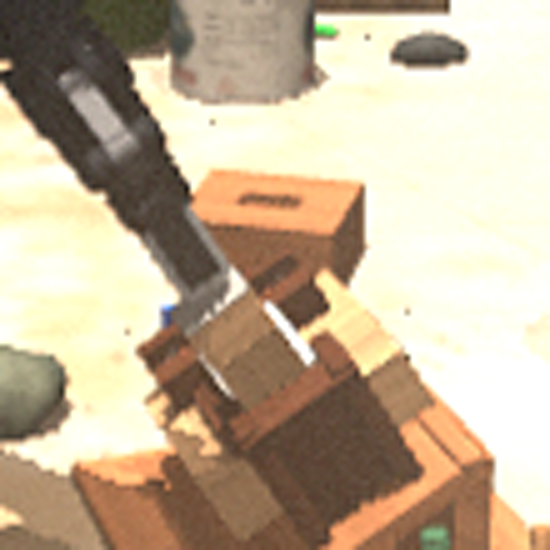

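Call:
{"api": "arm_command", "payload": {"steps": [[[0, 0, 0], [0, 0, 0.004], -1], [[0, 0, 0], [0, 0, 0.008], -1], [[0, 0, 0], [0, 0, 0.011], -1], [[0, 0, 0], [0, 0, 0.013], -1]]}}

```text
time: 18.12
eef_pos: [0.4887, -0.1103, 0.1342]
tcp_rot: [0.956, 0.132, 0.259, -0.035]
contact_force: [-2.5, 2.2, 7.6]
opening: -0.001
```

```bash
python3 go.py 1 -2 -1 40
```

```text
18.125 [ 0.21 -1.96 42.16] [-2.5  2.2  7.6]
18.175 [ 0.19 -1.94 42.04] [-1.  2.  6.]
rv [ 0.0026 -0.0051 -0.    ] sh [-2.2 -0.9  2. ]
avg [ 0.2  -1.95 42.1 ] [-2.2 -1.   2.1]
force slot frame [2.6 2.2 5.5] open 0.0009469584395112697
```

Call:
{"api": "arm_command", "payload": {"steps": [[[0, 0, 0], [-0.001, -0.0005, 0.003], -1], [[0, 0, 0], [-0.001, -0.0005, 0.006], -1], [[0, 0, 0], [-0.001, -0.0005, 0.008], -1]]}}

```text
time: 18.55
eef_pos: [0.4924, -0.1078, 0.1288]
tcp_rot: [0.956, 0.133, 0.26, -0.037]
contact_force: [-9.8, 5.4, 15.1]
opening: -0.003
```

```bash
python3 go.py 1 -2 -1 35
```

```text
18.55 [ 1.19 -0.51 35.34] [-9.8  5.4 15.1]
18.6 [ 1.18 -0.45 35.21] [-6.8  4.8 11.7]
rv [-0.0018 -0.0076  0.0009] sh [-3.2  0.5  0.2]
avg [ 1.18 -0.48 35.27] [-3.2  0.5  0.2]
force slot frame [ 1.3  6.5 12.7] open 0.0011564194856851402
```

Call:
{"api": "arm_command", "payload": {"steps": [[[0, 0, 0], [0, 0, -0.004], -1], [[0, 0.005, 0], [-0.002, -0.001, -0.004], -1], [[0, 0.005, 0], [-0.002, -0.001, 0.003], -1], [[0, 0.005, 0], [-0.002, -0.001, 0.006], -1], [[0, 0.005, 0], [-0.002, -0.001, 0.008], -1]]}}

```text
time: 19.23
eef_pos: [0.4942, -0.1053, 0.1216]
tcp_rot: [0.955, 0.135, 0.262, -0.039]
contact_force: [-26.3, 1.5, 29.0]
opening: -0.001
```

```bash
python3 go.py 1 -1 0 32
```

```text
19.225 [-0.27  1.36 27.88] [-26.3   1.5  29. ]
19.275 [-0.3   1.38 27.97] [-14.3   1.4  16.2]
rv [-0.0064 -0.0116  0.0033] sh [-0.7  1.3 -4. ]
avg [-0.29  1.37 27.93] [-0.7  1.3 -4.1]
force slot frame [-3.5  5.2 20.7] open 0.002886393591644806
```

The head is now at about z 18 mm. That press was harder than intended (~38 N peak at the fingertips). I'll back off and look.

Call:
{"api": "arm_command", "payload": {"steps": [[[0, 0, 0], [0, 0, -0.01], -1], [[0, 0, 0], [0, 0, -0.035], -1], [[0, 0, 0], [0, 0, -0.065], -1], [[0, 0, 0], [0, 0, -0.08], -1], [[0, 0, 0], [0, 0, -0.08], -1]]}}

```text
time: 19.9
eef_pos: [0.4553, -0.1176, 0.1914]
tcp_rot: [0.955, 0.135, 0.262, -0.038]
contact_force: [-0.2, 0.3, -0.8]
opening: -0.005
```

```bash
python3 go.py 0 0 -1 60; python3 snap.py 12 side scene wrist; python3 -c "
from mt import *
s,c=load('wrist12.pkl')
cv2.imwrite('pics/w12a.png',big(c,(140,90),190,150,4,1.3))
s,c=load('side12.pkl');cv2.imwrite('pics/s12a.png',big(c,(200,150),110,110,5,1.3))"
```

```text
19.9 [ -0.74   0.14 108.71] [-0.2  0.3 -0.8]
rv [-0.0038 -0.013   0.0033] sh [ 0.1  1.3 48.7]
avg [ -0.74   0.14 108.71] [ 0.1  1.3 48.7]
force slot frame [-0.5  0.3 -0.6] open -0.005050042645616756
20.0 [ 0.45484669 -0.11676949  0.18971491] [ 0.95502474  0.13470598  0.26123915 -0.03919384] [-0.709 -0.38   2.361  0.563  0.932  0.291] [ 0.33  0.65 -0.34] 8.178759788019751e-05
```

View pics/w12a.png

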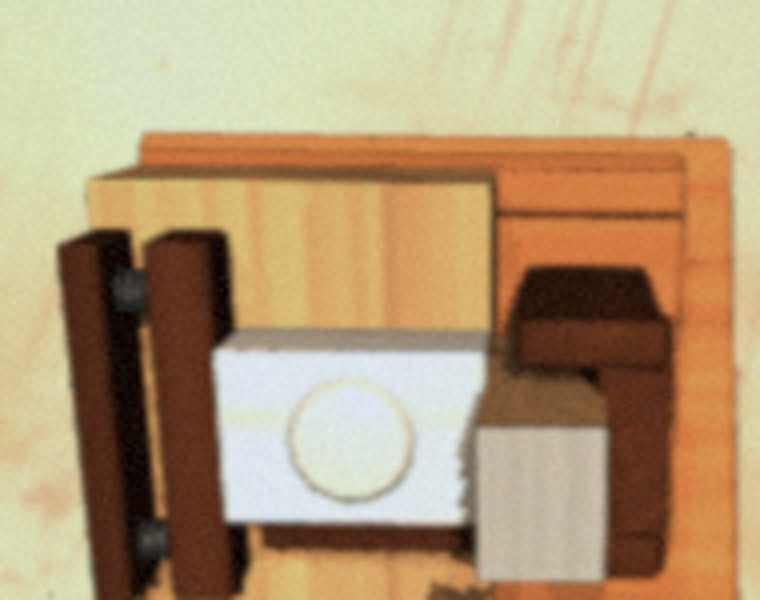

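View pics/wrist12.png

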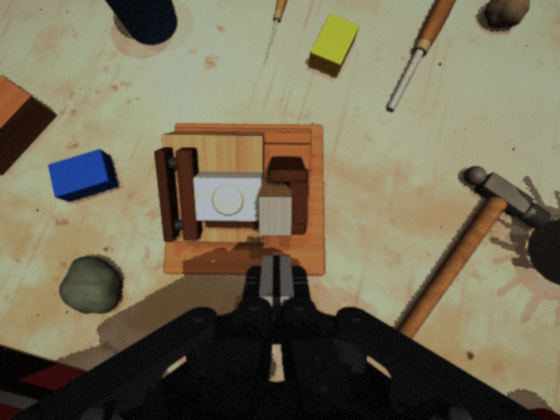

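The slab now touches the fence and the wedge head sits low. I'll measure the wedge, the slab and the fence shift, comparing wrist7 (before) with wrist12 (now).

Run:
```python
from meas import *
k,o=4,(140,90)
plate("wrist12.pkl",[(477,427),(607,428),(605,580),(479,580)],k,o)
slabpos("wrist12.pkl",[(213,350),(488,350),(470,523),(225,523)],k,o)
slabpos("wrist7.pkl",[(116,280),(394,278),(392,459),(130,458)],3.6,(150,70))
a=big(load("wrist7.pkl")[1],(128,100),64,70,6,2.2);b=big(load("wrist12.pkl")[1],(150,135),64,70,6,2.2)
cv2.imwrite("pics/fence.png",np.hstack([a,b]))
```

```text
free [-3.6  2.3 21.6] [0.  2.3 0.1] [-0.   0.1  0.  -0.1 -0.   0.1  0.  -0.1]
fixed rot, plate top in slot frame: [-3.   2.3 23.4] head z 13.4 [-0.1  0.2  0.2  0.1  0.  -0.  -0.1 -0.2]
slab xy slot frame [-0.4 43.1] -1.0 [-0.7 -0.7 -1.3  0.7  3.1  0.7 -1.  -0.6]
slab xy slot frame [-0.4 38.1] -0.2 [-0.3 -0.5 -0.6  0.6  0.6  0.   0.3 -0.1]
```

View pics/fence.png

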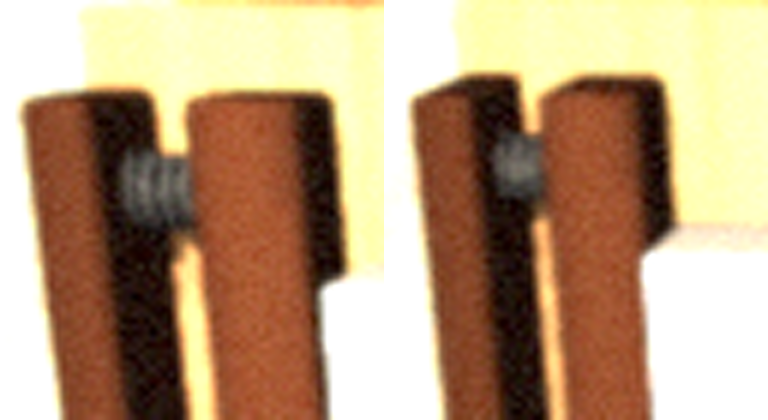

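Run:
```python
from go import *
def at(n,q,k,o,z):
    w=load(n);u=np.array(q)/k+np.array(o)-.5+.5/k
    oo,d=ray(*w,[u]);d=d[0];nn=M[:,2];p0=slot+z/1e3*nn;X=oo+d*((p0-oo)@nn/(d@nn));return ((X-slot)@M*1e3).round(2)
for z in (-8,-4,0,4):
    for n,o,L in (("wrist7.pkl",(128,100),[(36,200),(199,200),(301,200),(60,400),(218,400)]),("wrist12.pkl",(150,135),[(39,200),(165,200),(258,200),(61,400),(183,400)])):
        P=np.array([at(n,q,6,o,z) for q in L]);print(z,n,P[:,1],"gap",(P[0,1]-P[1,1]).round(2),(P[3,1]-P[4,1]).round(2),"bar w",P[1,1]-P[2,1])
# slab left/right edges at -10
print("slab7",[at("wrist7.pkl",q,3.6,(150,70),-10) for q in ((116,280),(394,278),(130,458),(392,459))])
print("slab12",[at("wrist12.pkl",q,4,(140,90),-10) for q in ((213,350),(488,350),(225,523))])
```

```text
-8 wrist7.pkl [98.49 79.32 67.28 98.96 79.73] gap 19.17 19.23 bar w 12.039999999999992
-8 wrist12.pkl [98.72 81.82 69.32 98.87 81.94] gap 16.9 16.93 bar w 12.5
-4 wrist7.pkl [96.79 77.94 66.1  97.24 78.34] gap 18.85 18.9 bar w 11.840000000000003
-4 wrist12.pkl [97.2  80.56 68.25 97.34 80.68] gap 16.64 16.66 bar w 12.310000000000002
0 wrist7.pkl [95.08 76.56 64.92 95.53 76.96] gap 18.52 18.57 bar w 11.64
0 wrist12.pkl [95.68 79.3  67.18 95.82 79.42] gap 16.38 16.4 bar w 12.11999999999999
4 wrist7.pkl [93.37 75.17 63.75 93.81 75.57] gap 18.2 18.24 bar w 11.420000000000002
4 wrist12.pkl [94.16 78.04 66.12 94.3  78.15] gap 16.12 16.15 bar w 11.920000000000002
slab7 [array([ 18.32,  65.89, -10.  ]), array([ 18.93,   9.64, -10.  ]), array([-19.36,  66.37, -10.  ]), array([-19.46,  10.62, -10.  ])]
slab12 [array([ 18.47,  70.21, -10.  ]), array([ 18.75,  13.73, -10.  ]), array([-19.49,  70.57, -10.  ])]
```

The fence is pushed back 2.1–2.3 mm and the slab has moved 4.2 mm onto it. The wedge head is at about 12–13 mm with the hand away. I'll back off further, let a second pass and re-measure.

Call:
{"api": "arm_command", "payload": {"steps": [[[0, 0, 0], [0, 0, -0.01], -1], [[0, 0, 0], [0, 0, -0.02], -1], [[0, 0, 0], [0, 0, -0.02], -1], [[0, 0, 0], [0, 0, -0.02], -1], [[0, 0, 0], [0, 0, -0.02], -1], [[0, 0, 0], [0, 0, -0.02], -1], [[0, 0, 0], [0, 0, -0.02], -1], [[0, 0, 0], [0, 0, -0.02], -1]]}}

```text
time: 21.05
eef_pos: [0.445, -0.1194, 0.2065]
tcp_rot: [0.955, 0.135, 0.261, -0.04]
contact_force: [-0.6, 0.6, 0.1]
opening: 0.004
```

```bash
python3 snap.py 13 side scene wrist
python3 - <<'E'
from mt import *
c=load("wrist13.pkl")[1]
cv2.imwrite("pics/w13.png",big(c,(150,120),170,130,4.6,1.6))
E
```

```text
21.15 [ 0.44500851 -0.11945081  0.20653193] [ 0.95508742  0.13474974  0.26092295 -0.03962003] [-0.734 -0.427  2.36   0.549  0.985  0.299] [ 0.22 -0.15 -1.33] 0.0015343412921716493
```

View pics/w13.png

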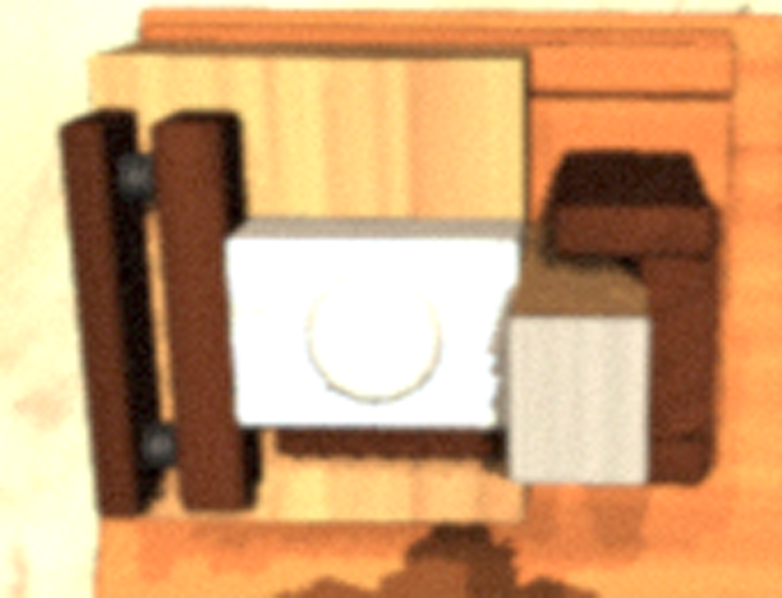

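View pics/scene13.png

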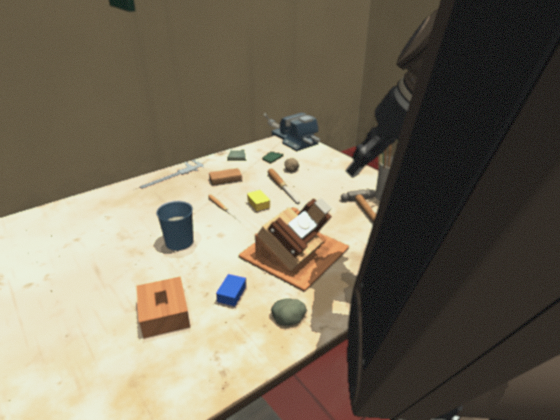

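View pics/side13.png

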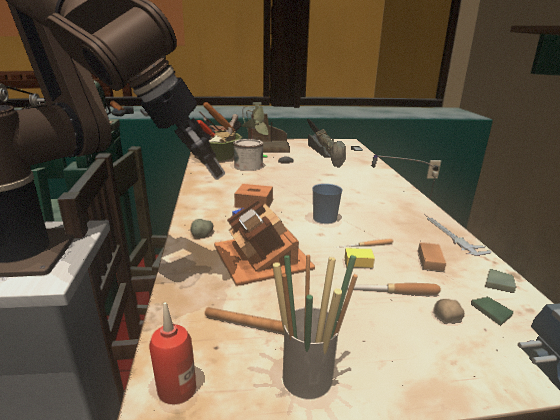

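The cup (177,225), stone (289,311), hammer and both look-alikes are where they were. One last fence measurement, then I'll hand in.

Run:
```python
from meas import *
w=load("wrist13.pkl");k,o=4.6,(150,120)
def at(q,z):
    u=np.array(q)/k+np.array(o)-.5+.5/k
    oo,d=ray(*w,[u]);d=d[0];nn=M[:,2];p0=slot+z/1e3*nn;X=oo+d*((p0-oo)@nn/(d@nn));return ((X-slot)@M*1e3)
for z in (-4,0): print(z,[(at(a,z)-at(b,z))[1].round(2) for a,b in (((63,135),(155,135)),((81,320),(169.5,320)),((98,505),(183,505)))])
print([at(q,-10).round(1) for q in ((228,238),(520,238),(238,426))])
plate("wrist13.pkl",[(509,318),(649,317),(647,483),(511,483)],k,o)
```

```text
-4 [np.float64(16.78), np.float64(16.8), np.float64(16.81)]
0 [np.float64(16.54), np.float64(16.56), np.float64(16.57)]
[array([ 18.6,  69.8, -10. ]), array([ 18.9,  14. , -10. ]), array([-19.5,  70.5, -10. ])]
free [-2.8  2.4 23.8] [1.  2.1 0.1] [-0.  -0.1  0.   0.1 -0.  -0.   0.   0.1]
fixed rot, plate top in slot frame: [-2.3  2.4 25.4] head z 15.4 [-0.1 -0.1  0.2  0.3  0.  -0.  -0.1 -0.2]
```

```bash
python3 -c "
from plant import *
print(sign_off(), get_state()['time'])"
```

```text
the job is handed in; nothing more can be done
the job is handed in; nothing more can be done
```

The wedge is driven tight in the slot and the slab is clamped against the fence, which is pushed back about 2 mm. I handed the job in at about 21 s of the 45 s allowed.

**What I did:** I gripped the wedge, then found that this grip would take joint 6 past its range at the slot. I put the wedge back in its stand and regripped it with the hand turned 180°. I then lowered it tip first into the slot with no contact force and let go; it stood loose with its head about 36 mm above the slot point. I drove it down with three fingertip presses along the slot, then withdrew.

**Last checks, over a second after the last press and with the hand well clear:**
- **Fence:** pushed back 2.0–2.3 mm, measured against its fixed rear bar. The slab moved about 4.2 mm in all, and about 2 mm of that was closing its gap to the fence.
- **Wedge:** head about 13–15 mm above the slot point, inside the 10–22 mm range.
- **Other objects:** the cup, rough stone, hammer and both look-alikes are where they were.

**What fell short or disagreed:**
- The last press reached about 38 N at the fingertips, above the intended 15–18 N.
- The camera puts the wedge head 3–5 mm lower than the fingertip height at the last press did (about 18 mm). Both are within range.
- The wrist camera's reported mount carried a small fixed bias, which I solved for and removed before placing the wedge.

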